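# Load the clay-bar tester and cradle its reference bar

## Task

Load the bar magazine through its hopper: first the white bar, then the terracotta-red one, then the buff one that now lies in a groove of the scale's wooden cradle, so that they lie flat in the well one above the other, white lowest; let each bar go down at the hopper's mouth, not from high above it. Then lay the thick blue reference bar in the groove the buff bar came from, across both rails, setting it down in the gripper rather than dropping it, and let go. Leave the black bar in its groove, and the glaze jar, the mug and the brush, where they are.

Things in the scene. Friction and masses are not known exactly. Their poses are not given: they have to be found in the camera images.
- white_bar: Off-white fired clay test bar, a plain cylinder 30 mm in diameter and 110 mm long, about 0.15 kg. Origin at its centre, its own y along its axis; starts lying on the table (centre 15 mm up), free to roll.
- red_bar: Terracotta-red bar, otherwise the same as the white bar (30 mm diameter, 110 mm long, origin at its centre, y along its axis); starts lying on the table.
- buff_bar: Sandy-buff bar, the same size as the white bar (30 mm diameter, 110 mm long, origin at its centre, y along its axis); starts lying in the groove marked by point groove.
- blue_bar: Blue glazed reference bar, thicker: 40 mm diameter, 130 mm long, about 0.3 kg. Origin at its centre, y along its axis; starts lying on the table (centre 20 mm up).
- black_bar: Black bar, the same size as the white bar, lying in the cradle's other groove, 75 mm from the buff one. Bystander: must stay.
- magazine: Fixed magazine, green base 120 x 170 mm. Clear-sided upright well 36 mm wide (own x), 120 mm long (own y), from its floor at 15 mm to 120 mm above the table; on it a metal hopper, sloping on all four sides, up to a mouth 120 mm (x) by 150 mm (y) at 180 mm; plates 4 mm. Origin under its centre on the table. Three bars stacked flat have centres about 15, 45, 74 mm above the well's floor.
- mouth (a point): Centre of the hopper's mouth, level with its top edge, 180 mm above the table; x across the well, y along the well.
- well_floor (a point): Centre of the floor of the magazine's well, 15 mm above the table; axes as the magazine's.
- cradle: Fixed bench scale (170 x 126 mm, steel plate 42 mm above the table) with a wooden cradle: two 12 mm rails, 74 mm clear between them along own y, each with two 90-degree V-grooves 26 mm deep (tops 88 mm above the table), 75 mm apart along own x. Bars lie along own y across both rails and are gripped between the rails. Origin under its centre on the table.
- groove (a point): Bottom of the V of the groove where the buff bar lies at the start (the one on the cradle's -x side, facing the robot), midway between the rails, 62 mm above the table; y along the groove. A 30 mm bar in it has its centre 21 mm above this point, the 40 mm blue bar 28 mm.
- glaze_jar: Bystander: tall green glaze jar with white cap, 72 mm diameter, 190 mm high; origin under its centre.
- mug: Bystander: terracotta mug, 80 mm diameter at the rim with a handle on its +y side, 95 mm high; origin under its centre.
- brush: Bystander: flat glaze brush, 140 mm long, 42 mm wide, lying on the table on the far side of the bars; origin under the middle of its length, handle towards its own -x.
Things that resemble listed ones, but are neither listed nor needed, are in the scene too. What is shaped like the buff_bar but green is not meant. Of the things that look like the blue_bar, the smaller one is meant.

How it is judged:
By the outcome, as a careful person would: the job done as asked, in the order asked, and still so for the second after the job is handed in, with the robot touching nothing.
It also fails if it takes over 72 s, if anything falls off the work surface, if the arm or the gripper's body presses on something with over 40 N, if the wrist force passes 120 N, or if a joint passes its speed limit or range.

## Robot

A 6-joint arm with a two-finger parallel gripper is mounted at the origin on the work surface. World frame = base frame: x ahead of the robot, y to its left, z up, the work surface at z = 0. Lengths are in m, angles in rad, forces in N, time in s.
With the tool pointing down it reaches from about 0.375 to 0.975 m from the base axis. Payload 3.8 kg.
Tool frame: the origin (TCP) lies at the very end of the fingers, on their centre line; the grasp point (between the pads) lies 19 mm behind it; x points along the fingers, z is the direction in which the jaws open and shut, and the axes are right-handed (so a half turn about x gives the same grasp; the last joint's range is limited). The gripper opens to 85 mm and grips with 20 to 120 N. Pads are 22 mm wide; open, the fingers measure 114 mm over their backs; the gripper's body (76 mm by 85 mm) begins 54 mm behind the grasp point. The pads swing forward as they close: fully open they stand 13 mm farther back than shut.
Start: joints at [1.114, 0.264, 1.604, -0, 1.274, -0.037], TCP at [0.275, 0.616, 0.231] pointing down, gripper open.
Joint ranges: [-2.63, 2.63], [-0.94, 2.18], [0.31, 2.57], [-1.31, 4.45], [0, 2.66], [-2.55, 2.55]. Speed limits (rad/s): [2.57, 2.57, 3.14, 3.14, 3.14, 3.14].

## Interface

Orientations are given as a rotation vector (axis times angle).
In Python, from station import ctrl gives the robot as it stands.
- The arm moves only by the tool carry_out, never from a script. Its argument "steps" is one flat list of numbers, 6 for each row, row after row: the shift along the tool's x, y, z in mm, then the turn, a rotation vector about the tool's x, y, z in rad. A call has 1 to 5 rows; each row shifts and turns the commanded pose from where the row before left it, along the tool's axes as they then stand; what a row does not reach is not made up. A row lasts 1/10 s, in which the tool goes at most 50 mm and 8.59 degrees, less where a joint would pass 70% of its speed; a pose out of reach is approached as far as the arm can. A call is refused whole if a number of a shift passes 50 or a number of a turn 0.15, either way. A call with a gripper value outside its range is refused whole. "gripper" is the finger opening in mm, from 0 to 85.4, set as the call begins (left out, the last holds). The fingers move at their own pace and stop on an object; the grip force is fixed at half the most. Time passes only in rows, so rows that do not move let the fingers close. It gives the time, the measured TCP pose, the force and the opening at its end, in the units of the state.
- ctrl.get_obs(): the state, without advancing time (a new reading comes with each control period).
- ctrl.read_camera(name): name is "scene" or "side" or "wrist"; returns a dict with "frame" (420x560x3 uint8, red, green, blue), "K" (3x3 intrinsics, pixels), "distortion" ([k1, k2, p1, p2, k3] as OpenCV has them; the pictures are not rectified), "rvec" (rotation vector, rad) and "tvec" (3), from world to camera coordinates, as OpenCV has them; the wrist camera has in their place "tool_from_camera" (4x4, takes a point from camera to tool coordinates, whose origin is the TCP and whose axes are the tool frame's). Camera axes: x right, y down, z forward; pixel columns grow to the right and rows downward; lengths in m; the calibration is good to about 2 mm. A picture is of the moment at which its call begins: read the wrist's pose just before it. There is no depth.
- ctrl.finish_job(): hands the job in, once; it reports no verdict.
The state is a dict: "time": time; "joint_pos": joint angles; "qd": joint speeds; "effort": joint torques, N m; "tcp_pos": TCP position; "ee_rot": TCP orientation; "force": force on the tool from outside, world axes, zero at the start; "ft_torque": the same for the moment, N m; "opening": finger opening in m.
Only numpy, scipy, OpenCV 4.12 (cv2) and the standard library are available. Lean on these libraries where they do the work, as an engineer would, in place of code of your own. Each camera call takes 0.05 s, during which the arm holds its last target.

## Working session

There is one attempt and no reset: what is moved stays moved. The work goes in short steps, Python scripts to look and compute and a tool call to move; the robot and the scene stay as the last step left them, time stands still between calls to the robot, and variables do not carry over. Pictures are saved under pics/ and viewed, and the job is handed in when it is done.

Besides the shell and the picture viewer there is one more tool, called after ">>>" as a command line: name --argument value ..., lists and objects as JSON in quotes. carry_out: Moves the arm, as the interface text tells. Its arguments: {"type":"object","properties":{"steps":{"type":"array","items":{"type":"number"}},"gripper":{"type":"number"}},"required":["steps"]}

```bash
ls; mkdir -p pics; cat > h.py <<'E'
import numpy as np, cv2
from scipy.spatial.transform import Rotation as R
from station import ctrl
def cam(name,save=None):
    o=ctrl.get_obs() if name=="wrist" else None
    c=ctrl.read_camera(name)
    c={k:(np.array(v) if k!='frame' else v) for k,v in c.items()}
    if name=="wrist":
        T=np.eye(4);T[:3,:3]=R.from_rotvec(o['ee_rot']).as_matrix();T[:3,3]=o['tcp_pos']
        W=T@c['tool_from_camera']; c['Rwc']=W[:3,:3]; c['o']=W[:3,3]
    else:
        Rm=cv2.Rodrigues(c['rvec'].astype(float))[0]; c['Rwc']=Rm.T; c['o']=-Rm.T@c['tvec'].ravel()
    if save: cv2.imwrite('pics/'+save,c['frame'][:,:,::-1])
    return c
def rays(c,px):
    px=np.array(px,float).reshape(-1,1,2)
    n=cv2.undistortPoints(px,c['K'],c['distortion']).reshape(-1,2)
    d=np.c_[n,np.ones(len(n))]@c['Rwc'].T
    return d
def onz(c,px,z):
    d=rays(c,px); t=(z-c['o'][2])/d[:,2]
    return c['o']+d*t[:,None]
def proj(c,P):
    Rm=c['Rwc'].T
    return cv2.projectPoints(np.array(P,float).reshape(-1,3),cv2.Rodrigues(Rm)[0],-Rm@c['o'],c['K'],c['distortion'])[0].reshape(-1,2)
E
python3 - <<'E'
from h import *
for n in("scene","side","wrist"):
    c=cam(n,n+"0.png"); print(n,c['o'].round(3),c['K'].round(0).tolist())
o=ctrl.get_obs(); print(o)
E
```

```text
pics
scene [1.077 0.455 0.817] [[495.0, 0.0, 288.0], [0.0, 495.0, 209.0], [0.0, 0.0, 1.0]]
side [ 0.436 -0.914  0.945] [[525.0, 0.0, 277.0], [0.0, 525.0, 212.0], [0.0, 0.0, 1.0]]
wrist [0.206 0.647 0.371] [[375.0, 0.0, 274.0], [0.0, 375.0, 206.0], [0.0, 0.0, 1.0]]
{'time': 0.15, 'joint_pos': array([ 1.11412373e+00,  2.64606341e-01,  1.60507183e+00,  1.08682927e-05,
        1.27371953e+00, -3.69084070e-02]), 'qd': array([-0.0010073 , -0.00148014, -0.00449257,  0.00133032, -0.00159165,
        0.00103377]), 'effort': array([ 2.20334709e-04, -5.15907347e+01, -3.67959166e+01,  1.32503693e-06,
        8.04539595e-03,  6.96585296e-07]), 'tcp_pos': array([0.27484121, 0.61587866, 0.23022413]), 'ee_rot': array([-0.89563936,  1.38062202,  0.89413168]), 'force': array([-0.14102309, -0.02352934, -0.09452416]), 'ft_torque': array([ 0.00638789, -0.04858601,  0.04906453]), 'opening': 0.08565148835651708}
```

View pics/scene0.png

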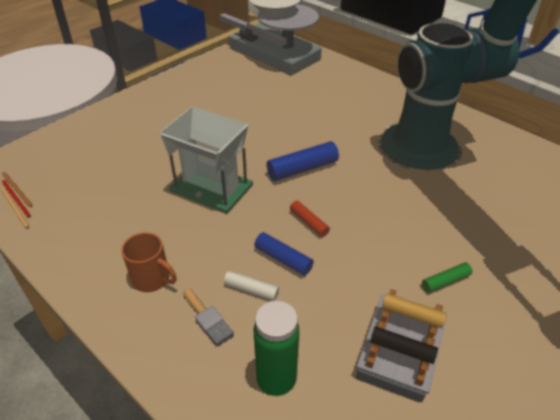

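View pics/side0.png

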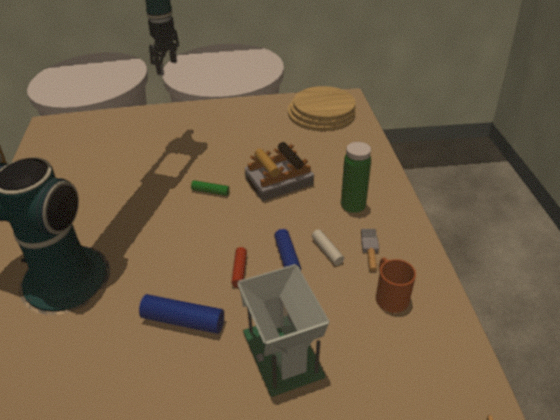

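View pics/wrist0.png

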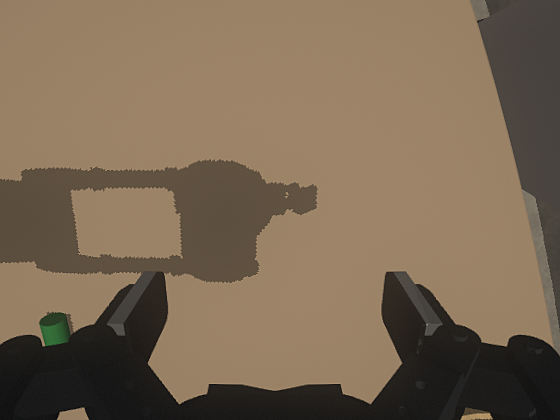

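The scene view shows the small blue bar at (283,253) (a larger blue decoy is at (303,160)), white at (251,286), red at (310,218), buff at (413,310), black at (404,345), the hopper around (205,135), the green decoy at (447,277), the jar at (277,350), the mug at (147,262) and the brush at (208,315).

```bash
cat >> h.py <<'E'
HS={'white':((10,0,150),(40,70,255)),'red':((0,150,90),(8,255,255)),'blue':((110,150,40),(125,255,255)),'buff':((12,140,130),(24,255,255)),'black':((0,0,0),(180,255,45)),'green':((50,120,30),(75,255,255))}
def blobs(c,col,amin=150):
    h=cv2.cvtColor(np.ascontiguousarray(c['frame']),cv2.COLOR_RGB2HSV)
    lo,hi=HS[col]; m=cv2.inRange(h,lo,hi)
    m=cv2.morphologyEx(m,cv2.MORPH_OPEN,np.ones((3,3),np.uint8))
    cs,_=cv2.findContours(m,cv2.RETR_EXTERNAL,cv2.CHAIN_APPROX_NONE)
    return [k for k in cs if cv2.contourArea(k)>amin]
def bar(c,k,z):
    # axis ends: midpoints of the short sides of minAreaRect, onto height z
    b=cv2.boxPoints(cv2.minAreaRect(k))
    e=[b[(i+1)%4]-b[i] for i in range(4)]
    i=0 if np.linalg.norm(e[0])<np.linalg.norm(e[1]) else 1
    p=[(b[i]+b[(i+1)%4])/2,(b[(i+2)%4]+b[(i+3)%4])/2]
    w=onz(c,p,z); d=w[1]-w[0]
    M=cv2.moments(k); ce=[M['m10']/M['m00'],M['m01']/M['m00']]
    return np.round(ce,0),onz(c,[ce],z)[0].round(4),round(np.linalg.norm(d),4),round(np.degrees(np.arctan2(d[1],d[0]))%180,1)
E
python3 - <<'E'
from h import *
for n in("scene","side"):
    c=cam(n)
    for col,z in(('white',.015),('red',.015),('blue',.02),('buff',.083),('black',.083),('green',.015)):
        for k in blobs(c,col):
            r=bar(c,k,z); 
            if r[2]<.25: print(n,col,int(cv2.contourArea(k)),*r)
    f=c['frame'][:,:,::-1]
    x0,y0,x1,y1={'scene':(150,95,270,215),'side':(225,255,345,400)}[n]
    cv2.imwrite(f'pics/mag_{n}.png',cv2.resize(f[y0:y1,x0:x1],None,fx=4,fy=4,interpolation=cv2.INTER_CUBIC))
    x0,y0,x1,y1={'scene':(345,280,465,400),'side':(235,130,325,205)}[n]
    s={'scene':4,'side':6}[n]
    cv2.imwrite(f'pics/cra_{n}.png',cv2.resize(f[y0:y1,x0:x1],None,fx=s,fy=s,interpolation=cv2.INTER_CUBIC))
E
```

```text
scene white 1150 [276. 318.] [0.689  0.0963 0.015 ] 0.0798 132.3
scene white 592 [250. 283.] [0.6633 0.0026 0.015 ] 0.1128 110.2
scene white 1333 [215. 127.] [ 0.3456 -0.4528  0.015 ] 0.1756 105.0
scene white 214 [535.  82.] [-0.5528  0.1159  0.015 ] 0.1679 90.2
scene white 169 [554.  46.] [-0.872   0.0664  0.015 ] 0.1848 19.5
scene white 471 [458.  10.] [-0.9085 -0.353   0.015 ] 0.1529 91.1
scene white 252 [274.   3.] [-0.4246 -0.9428  0.015 ] 0.1986 133.8
scene red 453 [309. 218.] [ 0.4413 -0.0293  0.015 ] 0.1178 80.7
scene blue 466 [283. 251.] [ 0.5574 -0.0035  0.02  ] 0.1252 95.3
scene blue 660 [304. 157.] [ 0.2832 -0.1807  0.02  ] 0.1811 158.2
scene blue 1721 [171.  19.] [-0.0246 -1.1183  0.02  ] 0.2323 132.1
scene buff 729 [415. 309.] [0.5418 0.2971 0.083 ] 0.1074 108.8
scene black 451 [403. 348.] [0.6246 0.3243 0.083 ] 0.1043 108.8
scene black 1132 [422. 120.] [ 0.0132 -0.0015  0.083 ] 0.1475 112.3
scene green 1923 [276. 364.] [0.7602 0.1621 0.015 ] 0.1187 42.6
scene green 538 [448. 277.] [0.3778 0.292  0.015 ] 0.1141 156.7
side white 184 [327. 244.] [0.665  0.0131 0.015 ] 0.107 109.4
side white 200 [358. 148.] [0.8472 0.4209 0.015 ] 0.0698 172.0
side red 256 [239. 264.] [ 0.4381 -0.0262  0.015 ] 0.11 79.9
side black 4412 [ 64. 272.] [ 0.0338 -0.0642  0.083 ] 0.2026 24.6
side black 1025 [ 62. 208.] [-0.0145  0.1753  0.083 ] 0.1825 88.0
side black 868 [ 22. 173.] [-0.1712  0.3576  0.083 ] 0.1447 29.1
side black 292 [158.   7.] [0.1578 1.6988 0.083 ] 0.1206 164.6
side green 168 [209. 186.] [0.3755 0.2942 0.015 ] 0.1063 157.3
```

```bash
python3 -c "
import cv2,numpy as np
def pair(a,b,o):
    A=cv2.imread('pics/'+a);B=cv2.imread('pics/'+b);print(A.shape,B.shape)
"; ls pics
```

```text
cra_scene.png
cra_side.png
mag_scene.png
mag_side.png
scene0.png
side0.png
wrist0.png
```

View pics/mag_scene.png

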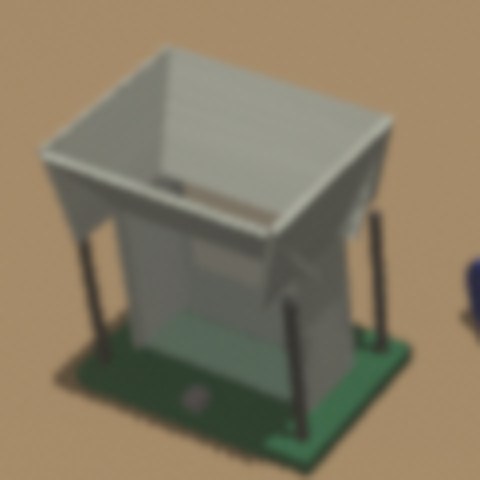

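View pics/mag_side.png

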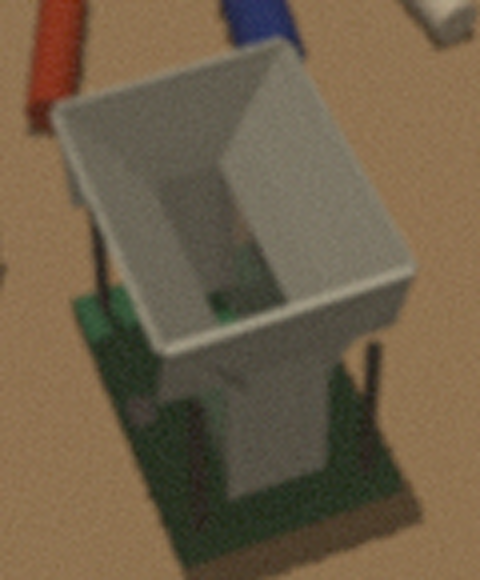

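View pics/cra_scene.png

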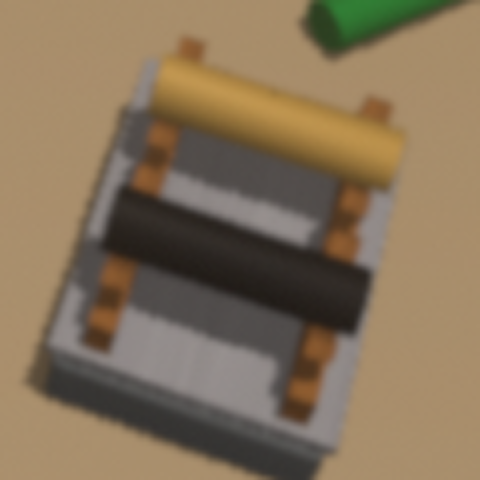

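View pics/cra_side.png

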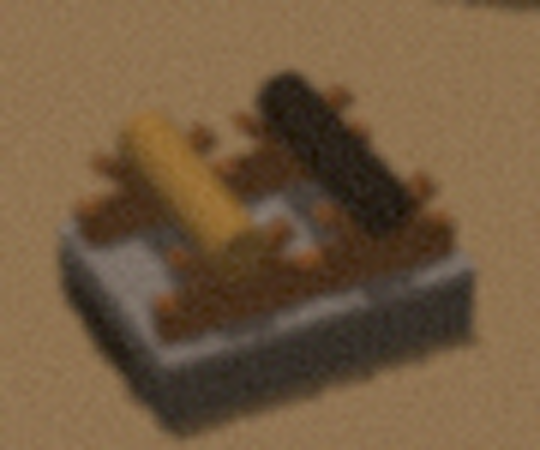

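```bash
python3 - <<'E'
from h import *
mc={'scene':[[168,48],[392,120],[270,236],[43,152]],'side':[[55,105],[285,38],[412,268],[165,352]]}
off={'scene':(150,95),'side':(225,255)}
for n in mc:
    c=cam(n); p=(np.array(mc[n],float)+.5)/4-.5+off[n]
    w=onz(c,p,.18); print(n,w[:,:2].round(4).tolist(),w.mean(0).round(4))
    e=np.roll(w,-1,0)-w; print(np.linalg.norm(e,axis=1).round(3),np.degrees(np.arctan2(e[:,1],e[:,0])).round(1))
    HS['blue']=((105,100,30),(130,255,255)); HS['buff']=((12,110,90),(26,255,255));HS['black']=((0,0,0),(180,255,60))
    for col,z in(('blue',.02),('buff',.083),('black',.083)):
        for k in blobs(c,col,100):
            r=bar(c,k,z)
            if r[2]<.2: print(n,col,int(cv2.contourArea(k)),*r)
E
```

```text
scene [[0.4765, -0.3692], [0.4395, -0.2203], [0.5571, -0.1921], [0.5908, -0.3394]] [ 0.516  -0.2803  0.18  ]
[0.153 0.121 0.151 0.118] [ 104.    13.5  -77.1 -165.4]
scene blue 827 [283. 253.] [ 5.621e-01 -5.000e-04  2.000e-02] 0.1346 95.4
scene blue 1130 [304. 159.] [ 0.2912 -0.1737  0.02  ] 0.1902 158.8
scene buff 1142 [414. 310.] [0.5461 0.2975 0.083 ] 0.1114 109.0
scene buff 239 [193. 300.] [ 0.794  -0.0081  0.083 ] 0.058 80.5
scene buff 761 [ 44. 312.] [ 0.9914 -0.1832  0.083 ] 0.1929 84.8
scene buff 210 [ 15. 207.] [ 0.8995 -0.4754  0.083 ] 0.1585 82.6
scene buff 187 [ 16. 189.] [ 0.8687 -0.5295  0.083 ] 0.1569 86.5
scene buff 604 [127.  12.] [ 0.1302 -1.1671  0.083 ] 0.1475 131.4
scene black 314 [389. 386.] [0.696  0.3451 0.083 ] 0.1041 109.2
scene black 223 [259. 368.] [0.8094 0.1712 0.083 ] 0.0769 48.3
scene black 1017 [404. 345.] [0.6181 0.3224 0.083 ] 0.107 108.4
scene black 131 [288.  39.] [-0.1026 -0.5786  0.083 ] 0.1329 45.3
scene black 132 [248.  35.] [-0.0304 -0.695   0.083 ] 0.0794 89.5
scene black 657 [446.  34.] [-0.5164 -0.2141  0.083 ] 0.1584 135.7
side [[0.4336, 
[... 1027 characters left out ...]
.0766 171.2
side buff 266 [121. 184.] [0.1365 0.2533 0.083 ] 0.1638 130.5
side buff 192 [333. 169.] [0.722  0.2349 0.083 ] 0.131 78.1
side buff 113 [130. 162.] [0.1545 0.3546 0.083 ] 0.12 75.7
side buff 187 [307. 158.] [0.66   0.2986 0.083 ] 0.1343 110.4
side buff 366 [299. 135.] [0.6576 0.4216 0.083 ] 0.148 142.1
side black 1324 [289. 374.] [ 0.5091 -0.3876  0.083 ] 0.1159 14.6
side black 197 [256. 346.] [ 0.4559 -0.3155  0.083 ] 0.0474 99.7
side black 222 [290. 187.] [0.5937 0.1693 0.083 ] 0.1353 18.6
side black 1043 [ 22. 174.] [-0.1682  0.3528  0.083 ] 0.1457 14.2
side black 263 [290. 156.] [0.6148 0.3125 0.083 ] 0.1339 108.9
side black 332 [158.   7.] [0.1567 1.6966 0.083 ] 0.1307 164.6
```

```bash
cat >> h.py <<'E'
HS['blue']=((105,100,30),(130,255,255)); HS['buff']=((12,110,90),(26,255,255));HS['black']=((0,0,0),(180,255,60))
def plan(pos,zyaw,n=None,cur=None):
    """rows to go to TCP pos, tool x down, jaw axis (tool z) at world yaw zyaw deg (mod 180)"""
    o=ctrl.get_obs(); p=np.array(o['tcp_pos']); Rm=R.from_rotvec(o['ee_rot']).as_matrix()
    if cur is not None: p=cur[0];Rm=cur[1]
    best=None
    for k in(0,180):
        a=np.radians(zyaw+k); x=np.array([0,0,-1.]); z=np.array([np.cos(a),np.sin(a),0]); G=np.c_[x,np.cross(z,x),z]
        w=(R.from_matrix(Rm.T@G)).as_rotvec()
        if best is None or np.linalg.norm(w)<np.linalg.norm(best[1]): best=(G,w)
    G,w=best; d=np.array(pos)-p
    m=max(int(np.ceil(max(np.linalg.norm(d)/.048,np.linalg.norm(w)/.145))),1)
    n=n or m
    print('n',n,'min',m,'dist',np.linalg.norm(d).round(4),'turn',w.round(3))
    for i in range(n):
        Ri=Rm@R.from_rotvec(w*i/n).as_matrix()
        print((Ri.T@d/n*1000).round(1).tolist()+(w/n).round(3).tolist())
def st():
    o=ctrl.get_obs(); Rm=R.from_rotvec(o['ee_rot']).as_matrix()
    print('t',round(o['time'],2),'tcp',np.array(o['tcp_pos']).round(4),'zyaw',np.degrees(np.arctan2(Rm[1,2],Rm[0,2])).round(1),'xdir',Rm[:,0].round(3),'j',o['joint_pos'].round(2),'F',o['force'].round(1),'op',round(o['opening'],4))
E
python3 - <<'E'
from h import *
st(); print(np.array(ctrl.read_camera('wrist')['tool_from_camera']).round(3))
# white above: bar axis ~110deg
plan([.664,.006,.20],20)
E
```

```text
t 0.35 tcp [0.275  0.6162 0.2309] zyaw 66.0 xdir [-0.    -0.001 -1.   ] j [ 1.11  0.26  1.6  -0.    1.27 -0.04] F [ 1.3 -0.2 -0.4] op 0.0855
[[ 0.    -0.296  0.955 -0.141]
 [-0.    -0.955 -0.296  0.075]
 [ 1.    -0.    -0.     0.   ]
 [ 0.     0.     0.     1.   ]]
n 16 min 16 dist 0.7244 turn [ 0.802 -0.     0.   ]
[1.9, -37.7, -24.9, 0.05, -0.0, 0.0]
[1.9, -38.9, -23.0, 0.05, -0.0, 0.0]
[1.9, -40.0, -21.0, 0.05, -0.0, 0.0]
[1.9, -41.1, -19.0, 0.05, -0.0, 0.0]
[1.9, -42.0, -16.9, 0.05, -0.0, 0.0]
[1.9, -42.7, -14.8, 0.05, -0.0, 0.0]
[1.9, -43.4, -12.6, 0.05, -0.0, 0.0]
[1.9, -44.0, -10.4, 0.05, -0.0, 0.0]
[1.9, -44.5, -8.2, 0.05, -0.0, 0.0]
[1.9, -44.8, -6.0, 0.05, -0.0, 0.0]
[1.9, -45.1, -3.7, 0.05, -0.0, 0.0]
[1.9, -45.2, -1.5, 0.05, -0.0, 0.0]
[1.9, -45.2, 0.8, 0.05, -0.0, 0.0]
[1.9, -45.1, 3.1, 0.05, -0.0, 0.0]
[1.9, -44.9, 5.3, 0.05, -0.0, 0.0]
[1.9, -44.6, 7.6, 0.05, -0.0, 0.0]
```

>>> carry_out --steps '[2,-38,-25,0.05,0,0,2,-39,-23,0.05,0,0,2,-40,-21,0.05,0,0,2,-41,-19,0.05,0,0,2,-42,-17,0.05,0,0]' --gripper 70

```text
time: 0.9
tcp_pos: [0.3976, 0.424, 0.2214]
ee_rot: [-0.702, 1.454, 0.702]
force: [0.5, -0.5, 0.3]
opening: 0.0701
```

>>> carry_out --steps '[2,-43,-15,0.05,0,0,2,-43,-13,0.05,0,0,2,-44,-10,0.05,0,0,2,-44,-8,0.05,0,0,2,-45,-6,0.05,0,0]'

```text
time: 1.4
tcp_pos: [0.5191, 0.2336, 0.2116]
ee_rot: [-0.508, 1.51, 0.508]
force: [0.1, 1.1, 0.3]
opening: 0.0698
```

>>> carry_out --steps '[2,-45,-4,0.05,0,0,2,-45,-2,0.05,0,0,2,-45,1,0.05,0,0,2,-45,3,0.05,0,0,0,-25,4,0.05,0,0]'

```text
time: 1.9
tcp_pos: [0.6306, 0.0589, 0.2031]
ee_rot: [-0.312, 1.548, 0.31]
force: [-0.6, -0.4, -0.2]
opening: 0.0701
```

```bash
python3 - <<'E'
from h import *
st(); c=cam('wrist','w1.png')
for col,z in(('white',.015),('blue',.02),('red',.015)):
    for k in blobs(c,col): print(col,int(cv2.contourArea(k)),*bar(c,k,z))
E
```

```text
t 1.9 tcp [0.6306 0.0589 0.2031] zyaw 22.7 xdir [ 0.    -0.001 -1.   ] j [ 0.05  0.2   1.73 -0.    1.21 -0.34] F [-0.6 -0.4 -0.2] op 0.0701
blue 3303 [172. 227.] [ 0.5613 -0.0199  0.02  ] 0.1035 94.9
blue 1183 [188. 160.] [0.5552 0.0451 0.02  ] 0.0381 5.7
red 2160 [ 44. 186.] [ 0.4351 -0.0314  0.015 ] 0.1154 80.7
```

View pics/w1.png

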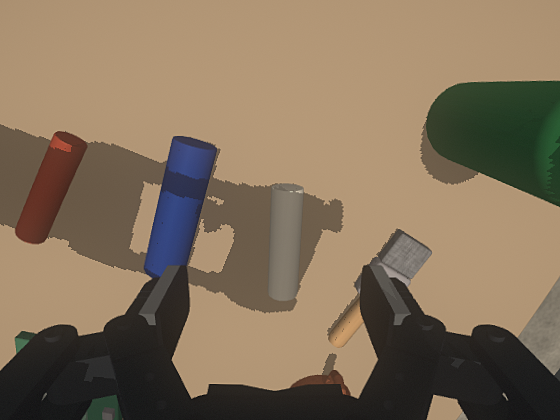

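```bash
python3 - <<'E'
from h import *
c=cam('wrist')
a=onz(c,[[286.5,189]],.015)[0]; b=onz(c,[[282,300]],.028)[0]; print(a,b,np.linalg.norm((a-b)[:2]))
m=(a+b)/2; print('white',m, np.degrees(np.arctan2(*(a-b)[[1,0]])))
h=cv2.cvtColor(c['frame'],cv2.COLOR_RGB2HSV)
m=((h[...,1]<60)&(h[...,2]>90)).astype(np.uint8)*255; m[:170]=0;m[310:]=0;m[:,:250]=0;m[:,330:]=0
m=cv2.morphologyEx(m,cv2.MORPH_OPEN,np.ones((5,5),np.uint8))
k=max(cv2.findContours(m,0,1)[0],key=cv2.contourArea); print(cv2.minAreaRect(k),bar(c,k,.015))
# midline rows
for r in(205,245,285):
    xs=np.where(m[r])[0]; print(r,xs.min(),xs.max(),onz(c,[[(xs.min()+xs.max())/2,r]],.015)[0].round(4))
E
```

```text
[0.64760603 0.05044027 0.015     ] [ 0.68526774 -0.04992014  0.028     ] 0.10719428659544802
white [6.66436884e-01 2.60063422e-04 2.15000000e-02] 110.56933634967142
((283.9185485839844, 238.53675842285156), (32.17427062988281, 117.30620574951172), 2.2906100749969482) (array([284., 237.]), array([0.6636, 0.0062, 0.015 ]), np.float64(0.1203), np.float64(110.9))
205 270 301 [0.6527 0.0361 0.015 ]
245 268 298 [ 0.6661 -0.0015  0.015 ]
285 267 296 [ 0.6815 -0.0417  0.015 ]
```

```bash
python3 - <<'E'
from h import *
plan([.666,.001,.06],20.6)
E
```

```text
n 4 min 4 dist 0.1583 turn [0.037 0.    0.001]
[35.8, -16.7, 2.5, 0.009, 0.0, 0.0]
[35.8, -16.7, 2.6, 0.009, 0.0, 0.0]
[35.8, -16.6, 2.8, 0.009, 0.0, 0.0]
[35.8, -16.6, 2.9, 0.009, 0.0, 0.0]
```

>>> carry_out --steps '[36,-17,2.5,0.009,0,0,36,-17,2.5,0.009,0,0,36,-16.5,3,0.009,0,0,36,-16.5,3,0.009,0,0,0,0,0,0,0,0]' --gripper 55

```text
time: 2.5
tcp_pos: [0.6601, 0.0038, 0.0528]
ee_rot: [-0.285, 1.563, 0.288]
force: [-0.7, 0.4, 0.3]
opening: 0.0549
```

```bash
python3 - <<'E'
from h import *
st(); c=cam('wrist','w2.png'); plan([.666,.001,.003],20.6)
E
```

```text
t 2.5 tcp [0.6601 0.0038 0.0528] zyaw 20.9 xdir [-0.011  0.    -1.   ] j [-0.03  0.4   1.78 -0.    0.98 -0.4 ] F [-0.7  0.4  0.3] op 0.0549
n 2 min 2 dist 0.0532 turn [ 0.005 -0.007 -0.003]
[26.4, -2.5, 1.5, 0.003, -0.003, -0.002]
[26.4, -2.5, 1.4, 0.003, -0.003, -0.002]
```

View pics/w2.png

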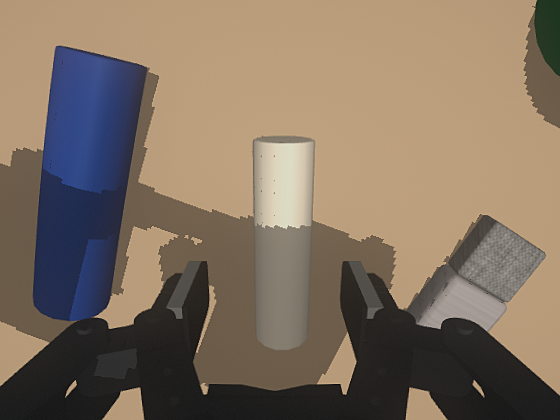

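```bash
python3 - <<'E'
from h import *
c=cam('wrist')
p=onz(c,[[450,265],[420,300],[507,310],[283,345]],.01);print(p.round(3))
o=ctrl.get_obs();Rm=R.from_rotvec(o['ee_rot']).as_matrix();print(((p-o['tcp_pos'])@Rm*1000).round(0))
E
```

```text
[[ 0.76   0.024  0.01 ]
 [ 0.754 -0.002  0.01 ]
 [ 0.808  0.01   0.01 ]
 [ 0.691 -0.058  0.01 ]]
[[ 48. -17.  96.]
 [ 48. -39.  82.]
 [ 48. -47. 137.]
 [ 48. -69.   3.]]
```

>>> carry_out --steps '[20,-2.5,2,0,0,0,20,-2.5,1,0,0,0,8,0,0,0,0,0,0,0,0,0,0,0]'

```text
time: 3.0
tcp_pos: [0.6692, 0.0016, 0.012]
ee_rot: [-0.287, 1.552, 0.287]
force: [-0.9, -0.3, -1.0]
opening: 0.0549
```

```bash
python3 - <<'E'
from h import *
st()
E
```

```text
t 3.0 tcp [0.6692 0.0016 0.012 ] zyaw 21.0 xdir [ 0.  0. -1.] j [-0.03  0.46  1.78  0.    0.9  -0.4 ] F [-0.9 -0.3 -1. ] op 0.0549
```

>>> carry_out --steps '[9,0,-2.5,0,0,0,0,0,0,0,0,0]'

```text
time: 3.2
tcp_pos: [0.6667, 0.0001, 0.0025]
ee_rot: [-0.287, 1.552, 0.287]
force: [0.2, 0.1, -0.5]
opening: 0.0552
```

>>> carry_out --steps '[0,0,0,0,0,0,0,0,0,0,0,0,0,0,0,0,0,0,0,0,0,0,0,0,0,0,0,0,0,0]' --gripper 20

```text
time: 3.7
tcp_pos: [0.6677, -0.0003, 0.0032]
ee_rot: [-0.286, 1.551, 0.286]
force: [-1.5, 0.4, 5.8]
opening: 0.0282
```

```bash
python3 - <<'E'
from h import *
st()
E
```

```text
t 3.7 tcp [ 6.677e-01 -3.000e-04  3.200e-03] zyaw 20.9 xdir [ 0.001 -0.    -1.   ] j [-0.04  0.46  1.79  0.    0.89 -0.4 ] F [-1.5  0.4  5.8] op 0.0282
```

>>> carry_out --steps '[-30,0,0,0,0,0,-50,0,0,0,0,0,-50,0,0,0,0,0,-50,0,0,0,0,0,-50,0,0,0,0,0]'

```text
time: 4.2
tcp_pos: [0.6663, -0.0003, 0.2331]
ee_rot: [-0.286, 1.553, 0.287]
force: [1.0, -1.6, -1.8]
opening: 0.028
```

```bash
python3 - <<'E'
from h import *
st(); c=cam('wrist','w3.png'); plan([.513,-.285,.24],14)
E
```

```text
t 4.2 tcp [ 6.663e-01 -3.000e-04  2.331e-01] zyaw 20.9 xdir [-0.001  0.    -1.   ] j [-0.04  0.25  1.62 -0.    1.27 -0.4 ] F [ 1.  -1.6 -1.8] op 0.028
n 7 min 7 dist 0.3257 turn [0.121 0.014 0.005]
[0.4, -29.9, -35.6, 0.017, 0.002, 0.001]
[0.4, -30.5, -35.1, 0.017, 0.002, 0.001]
[0.5, -31.1, -34.6, 0.017, 0.002, 0.001]
[0.5, -31.7, -34.1, 0.017, 0.002, 0.001]
[0.6, -32.3, -33.5, 0.017, 0.002, 0.001]
[0.6, -32.9, -32.9, 0.017, 0.002, 0.001]
[0.6, -33.4, -32.4, 0.017, 0.002, 0.001]
```

View pics/w3.png

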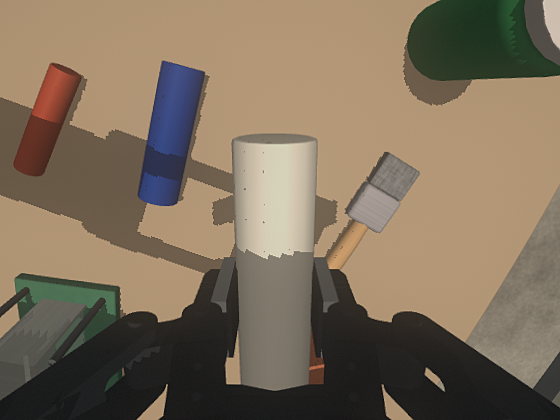

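>>> carry_out --steps '[-4,-30,-36,0.017,0,0,-4,-30,-35,0.017,0,0,-4,-31,-35,0.017,0,0,-4,-32,-34,0.017,0,0,-4,-20,-33,0.017,0,0]'

```text
time: 4.75
tcp_pos: [0.549, -0.1938, 0.2513]
ee_rot: [-0.219, 1.561, 0.218]
force: [1.2, -0.3, -1.7]
opening: 0.0282
```

```bash
python3 - <<'E'
from h import *
st(); c=cam('wrist','w4.png')
E
```

```text
t 4.75 tcp [ 0.549  -0.1938  0.2513] zyaw 16.0 xdir [-0.001 -0.    -1.   ] j [-0.38  0.08  1.78 -0.    1.28 -0.66] F [ 1.2 -0.3 -1.7] op 0.0282
```

View pics/w4.png

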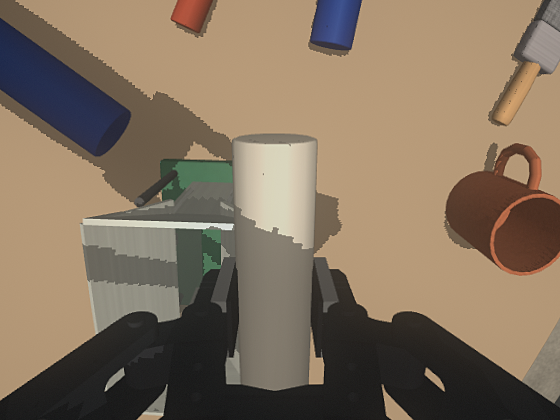

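```bash
python3 - <<'E'
from h import *
c=cam('wrist')
f=c['frame'][:,:,::-1]
cv2.imwrite('pics/w4z.png',cv2.resize(f[200:420,60:260],None,fx=3,fy=2.7,interpolation=cv2.INTER_CUBIC))
print(onz(c,[[82,221],[232,223]],.18))
print(proj(c,[[.4395,-.2203,.18],[.4336,-.2279,.18]]))
E
```

```text
[[ 0.43108068 -0.2306756   0.18      ]
 [ 0.52125242 -0.20611769  0.18      ]]
[[ 97.09799215 209.21035879]
 [ 86.39969452 217.99341981]]
```

View pics/w4z.png

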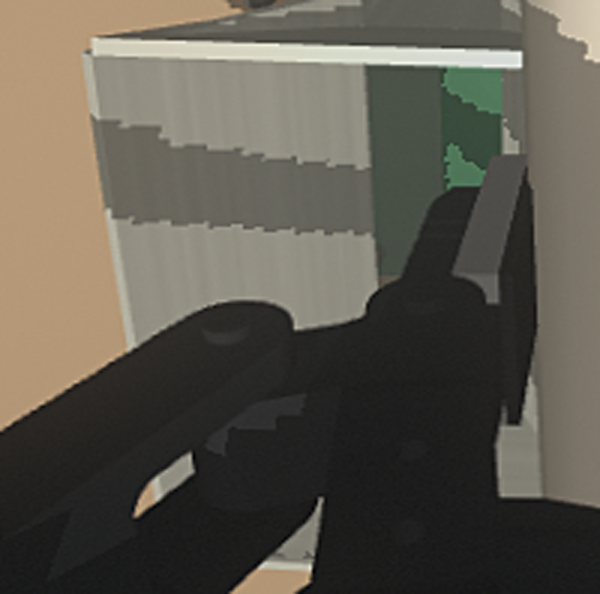

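```bash
python3 - <<'E'
from h import *
c=cam('wrist')
cor=onz(c,[[83,222],[157,409]],.18); w=onz(c,[[182,235],[186,295]],.12)
for cen in([.5103,-.2887],[.5076,-.2899]):
    a=np.radians(14.); X=np.array([np.cos(a),np.sin(a)]);Y=np.array([-X[1],X[0]])
    for p in np.r_[cor,w]: d=p[:2]-cen; print((d@X*1000).round(1),(d@Y*1000).round(1))
    print()
st()
plan([.509,-.289,.22],14.2)
E
```

```text
-59.2 77.0
-24.3 -70.9
-12.7 46.2
-12.0 -7.6

-56.3 77.5
-21.4 -70.3
-9.8 46.7
-9.1 -7.1

t 4.9 tcp [ 0.5488 -0.1934  0.2517] zyaw 15.8 xdir [-0.001  0.    -1.   ] j [-0.38  0.08  1.78 -0.    1.28 -0.66] F [ 0.4  0.3 -1.8] op 0.0278
n 3 min 3 dist 0.1083 turn [ 0.028 -0.001 -0.   ]
[10.6, -27.0, -21.4, 0.009, -0.0, -0.0]
[10.6, -27.2, -21.2, 0.009, -0.0, -0.0]
[10.6, -27.4, -20.9, 0.009, -0.0, -0.0]
```

>>> carry_out --steps '[5,-25,-21,0.009,0,0,10,-26,-20,0.009,0,0,10,-26,-20,0.009,0,0,0,-11,0,0,0,0,0,0,0,0,0,0]'

```text
time: 5.4
tcp_pos: [0.5153, -0.2932, 0.2262]
ee_rot: [-0.197, 1.562, 0.199]
force: [-0.6, 0.1, -1.5]
opening: 0.0283
```

```bash
python3 - <<'E'
from h import *
st(); plan([.512,-.286,.152],14.2)
c=cam('wrist','w5.png');c=cam('side');f=c['frame'][:,:,::-1];cv2.imwrite('pics/s5.png',cv2.resize(f[180:420,200:440],None,fx=2.5,fy=2.5))
E
```

```text
t 5.4 tcp [ 0.5153 -0.2932  0.2262] zyaw 14.4 xdir [-0.001  0.001 -1.   ] j [-0.56  0.11  1.79  0.    1.24 -0.81] F [-0.6  0.1 -1.5] op 0.0283
n 2 min 2 dist 0.0746 turn [ 0.004 -0.    -0.001]
[37.1, 3.9, -0.7, 0.002, -0.0, -0.001]
[37.1, 3.9, -0.7, 0.002, -0.0, -0.001]
```

View pics/w5.png

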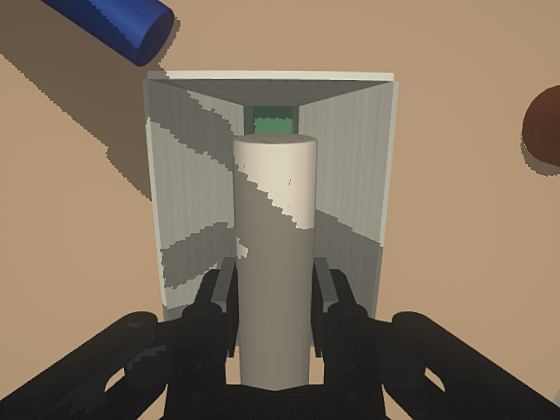

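View pics/s5.png

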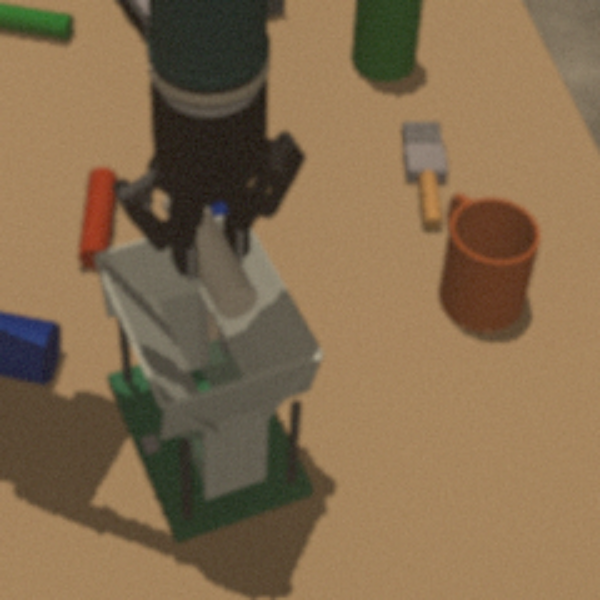

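```bash
python3 - <<'E'
from h import *
c=cam('wrist')
q=onz(c,[[145,78],[395,79]],.18); print(q.round(4),np.linalg.norm(q[1]-q[0])); d=(q[1]-q[0])[:2]; d/=np.linalg.norm(d); Y=np.array([-d[1],d[0]]); print(np.degrees(np.arctan2(d[1],d[0])), q.mean(0)[:2]-.0755*Y)
w=onz(c,[[244,107],[299,107]],.12);print(w,np.linalg.norm(w[1]-w[0]),w.mean(0)[:2]-.06*Y)
E
```

```text
[[ 0.4351 -0.2281  0.18  ]
 [ 0.5523 -0.1983  0.18  ]] 0.12095718675979682
14.246946589088747 [ 0.51226147 -0.28640484]
[[ 0.48097344 -0.23349729  0.12      ]
 [ 0.51526755 -0.22463684  0.12      ]] 0.03542024560687637 [ 0.5128866 -0.2872217]
```

>>> carry_out --steps '[0,7,-1,0.002,0,0,25,0,0,0,0,0,25,0,0,0,0,0,22,0,0,0,0,0,0,0,0,0,0,0]'

```text
time: 6.05
tcp_pos: [0.5099, -0.2834, 0.1518]
ee_rot: [-0.195, 1.567, 0.202]
force: [-1.7, 0.3, -1.3]
opening: 0.0281
```

```bash
python3 - <<'E'
from h import *
st(); c=cam('wrist','w6.png')
E
```

```text
t 6.05 tcp [ 0.5099 -0.2834  0.1518] zyaw 14.5 xdir [-0.006  0.004 -1.   ] j [-0.55  0.16  1.88  0.    1.11 -0.8 ] F [-1.7  0.3 -1.3] op 0.0281
```

View pics/w6.png

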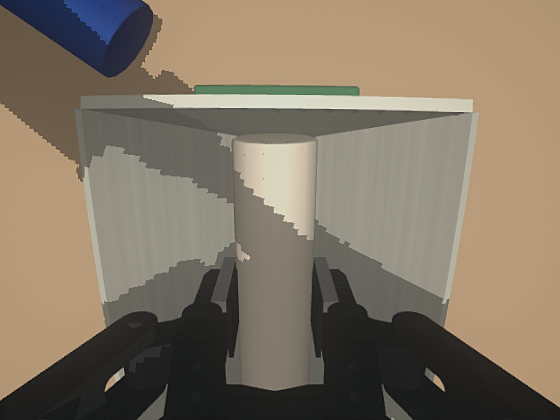

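>>> carry_out --steps '[0,0,0,0,0,0,0,0,0,0,0,0]'

```text
time: 6.3
tcp_pos: [0.5135, -0.2867, 0.1574]
ee_rot: [-0.199, 1.559, 0.196]
force: [0.2, -0.4, -0.9]
opening: 0.0279
```

>>> carry_out --steps '[0,0,0,0,0,0,0,0,0,0,0,0,0,0,0,0,0,0,0,0,0,0,0,0]' --gripper 42

```text
time: 6.7
tcp_pos: [0.5123, -0.2865, 0.1557]
ee_rot: [-0.197, 1.561, 0.197]
force: [-0.7, 0.3, -0.9]
opening: 0.0418
```

>>> carry_out --steps '[-25,0,0,0,0,0,-45,0,0,0,0,0,-40,0,0,0,0,0]'

```text
time: 7.0
tcp_pos: [0.5117, -0.2861, 0.2661]
ee_rot: [-0.196, 1.563, 0.198]
force: [0.9, -0.5, 1.0]
opening: 0.0418
```

```bash
python3 - <<'E'
from h import *
st(); c=cam('wrist','w7.png'); plan([.4385,-.012,.20],-9.5)
E
```

```text
t 7.0 tcp [ 0.5117 -0.2861  0.2661] zyaw 14.4 xdir [-0.001  0.001 -1.   ] j [-0.55  0.08  1.76  0.    1.31 -0.8 ] F [ 0.9 -0.5  1. ] op 0.0418
n 7 min 7 dist 0.2965 turn [0.417 0.01  0.007]
[10.4, 41.0, -0.9, 0.06, 0.001, 0.001]
[10.4, 40.9, -3.3, 0.06, 0.001, 0.001]
[10.5, 40.6, -5.7, 0.06, 0.001, 0.001]
[10.5, 40.2, -8.1, 0.06, 0.001, 0.001]
[10.6, 39.6, -10.5, 0.06, 0.001, 0.001]
[10.6, 38.9, -12.8, 0.06, 0.001, 0.001]
[10.7, 38.1, -15.1, 0.06, 0.001, 0.001]
```

View pics/w7.png

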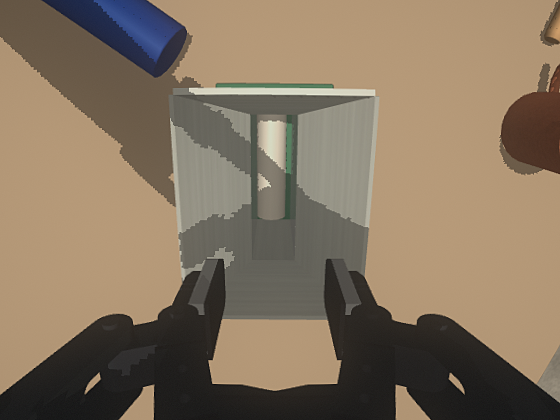

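>>> carry_out --steps '[5,41,-1,0.06,0,0,10,41,-3,0.06,0,0,11,41,-6,0.06,0,0,11,40,-8,0.06,0,0,11,40,-10,0.06,0,0]' --gripper 60

```text
time: 7.55
tcp_pos: [0.4571, -0.0868, 0.2169]
ee_rot: [0.041, 1.57, -0.041]
force: [1.4, -0.3, -0.2]
opening: 0.0601
```

>>> carry_out --steps '[11,39,-13,0.06,0,0,11,38,-15,0.055,0,0,0,25,4,0,0,0,0,0,0,0,0,0]'

```text
time: 7.95
tcp_pos: [0.4438, 0.0174, 0.195]
ee_rot: [0.127, 1.567, -0.125]
force: [0.6, 0.9, 0.6]
opening: 0.0604
```

```bash
python3 - <<'E'
from h import *
st(); c=cam('wrist','w8.png')
for col,z in(('blue',.02),('red',.015)):
    for k in blobs(c,col): print(col,int(cv2.contourArea(k)),*bar(c,k,z))
E
```

```text
t 7.95 tcp [0.4438 0.0174 0.195 ] zyaw -9.2 xdir [ 0.     0.001 -1.   ] j [-0.02 -0.16  2.12  0.    1.18  0.14] F [0.6 0.9 0.6] op 0.0604
blue 183 [126. 395.] [ 0.2452 -0.1927  0.02  ] 0.0286 173.8
blue 1313 [217. 375.] [ 0.3512 -0.1783  0.02  ] 0.0807 149.1
blue 5810 [412. 183.] [ 0.5631 -0.0034  0.02  ] 0.1382 94.7
red 1822 [278. 244.] [ 0.4377 -0.0433  0.015 ] 0.0999 76.2
red 387 [274. 185.] [0.4434 0.0129 0.015 ] 0.0282 170.8
```

View pics/w8.png

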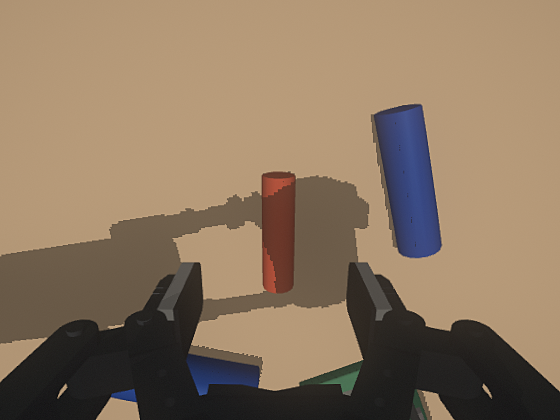

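```bash
python3 - <<'E'
from h import *
c=cam('wrist')
def two(t,b,r,f):
    a=onz(c,[t],r)[0]; q=onz(c,[b],f)[0]; L=np.linalg.norm((a-q)[:2]); print('mid',((a+q)/2)[:2].round(4),'L',L.round(4),'ang',np.degrees(np.arctan2(*(a-q)[[1,0]])).round(1)); return (a+q)/2
m=two((278.5,176),(278.5,292),.015,.028)
two((404,110),(420.5,256),.02,.038)
plan([m[0],m[1],.06],-9.6)
E
```

```text
mid [ 0.4401 -0.0344] L 0.1073 ang 80.9
mid [ 0.5612 -0.0043] L 0.126 ang 90.5
n 4 min 4 dist 0.1442 turn [0.005 0.    0.   ]
[33.9, -12.4, 1.0, 0.001, 0.0, 0.0]
[33.9, -12.4, 1.0, 0.001, 0.0, 0.0]
[33.9, -12.4, 1.1, 0.001, 0.0, 0.0]
[33.9, -12.4, 1.1, 0.001, 0.0, 0.0]
```

>>> carry_out --steps '[34,-12.5,1,0,0,0,34,-12.5,1,0,0,0,34,-12.5,1,0,0,0,34,-12,1,0,0,0,0,0,0,0,0,0]'

```text
time: 8.55
tcp_pos: [0.4352, -0.0361, 0.055]
ee_rot: [0.131, 1.577, -0.131]
force: [-0.4, 0.5, -0.2]
opening: 0.0601
```

>>> carry_out --steps '[0,0,0,0,0,0,20,0,0,0,0,0,20,0,0,0,0,0]'

```text
time: 8.85
tcp_pos: [0.4436, -0.0351, 0.0222]
ee_rot: [0.129, 1.56, -0.129]
force: [0.2, -0.3, 1.0]
opening: 0.0602
```

```bash
python3 - <<'E'
from h import *
st(); c=cam('wrist','w9.png'); plan([.4401,-.0344,.003],-9.3)
E
```

```text
t 8.85 tcp [ 0.4436 -0.0351  0.0222] zyaw -9.4 xdir [ 0.007 -0.001 -1.   ] j [-0.14  0.07  2.27  0.    0.8   0.03] F [ 0.2 -0.3  1. ] op 0.0602
n 1 min 1 dist 0.0158 turn [-0.002  0.001 -0.   ]
[15.8, 0.2, -0.3, -0.002, 0.001, -0.0]
```

View pics/w9.png

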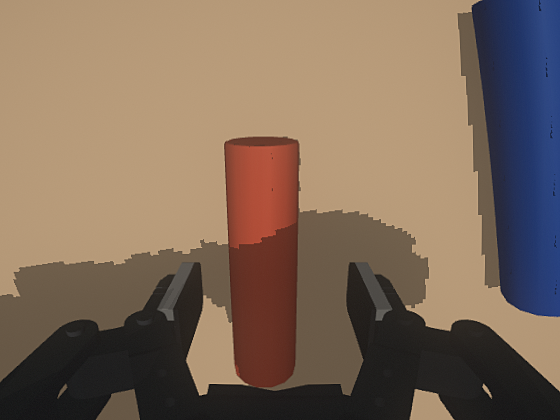

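>>> carry_out --steps '[14,0,-2,0,0,0,2,0,0,0,0,0,0,0,0,0,0,0]'

```text
time: 9.2
tcp_pos: [0.439, -0.0343, 0.0047]
ee_rot: [0.129, 1.565, -0.129]
force: [0.2, -0.9, -0.1]
opening: 0.0601
```

>>> carry_out --steps '[0,0,0,0,0,0,0,0,0,0,0,0,0,0,0,0,0,0,0,0,0,0,0,0,0,0,0,0,0,0]' --gripper 20

```text
time: 9.7
tcp_pos: [0.4391, -0.0344, 0.0047]
ee_rot: [0.129, 1.565, -0.129]
force: [-0.9, 1.1, 5.9]
opening: 0.0282
```

>>> carry_out --steps '[-30,0,0,0,0,0,-50,0,0,0,0,0,-50,0,0,0,0,0,-50,0,0,0,0,0,-50,0,0,0,0,0]'

```text
time: 10.2
tcp_pos: [0.437, -0.0341, 0.2354]
ee_rot: [0.129, 1.567, -0.129]
force: [1.3, 0.3, -3.3]
opening: 0.0281
```

```bash
python3 - <<'E'
from h import *
st(); c=cam('wrist','w10.png'); plan([.5125,-.2867,.25],14.25)
E
```

```text
t 10.2 tcp [ 0.437  -0.0341  0.2354] zyaw -9.4 xdir [ 0. -0. -1.] j [-0.13 -0.2   2.08 -0.    1.27  0.03] F [ 1.3  0.3 -3.3] op 0.0281
n 6 min 6 dist 0.2616 turn [-0.413  0.015  0.003]
[-0.5, -39.5, 18.4, -0.069, 0.002, 0.0]
[-0.6, -40.7, 15.6, -0.069, 0.002, 0.0]
[-0.6, -41.7, 12.8, -0.069, 0.002, 0.0]
[-0.7, -42.4, 9.9, -0.069, 0.002, 0.0]
[-0.7, -43.0, 7.0, -0.069, 0.002, 0.0]
[-0.8, -43.4, 4.0, -0.069, 0.002, 0.0]
```

View pics/w10.png

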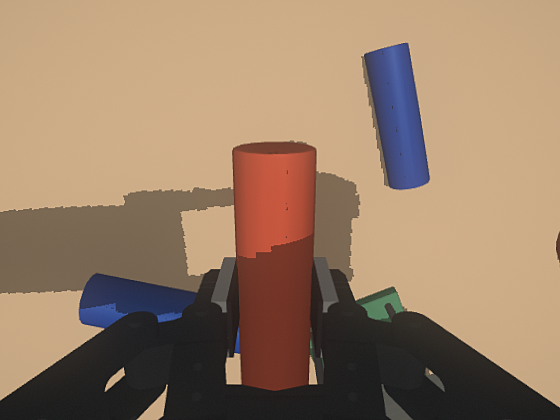

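>>> carry_out --steps '[-5,-40,18,-0.069,0,0,-5,-41,16,-0.069,0,0,-5,-42,13,-0.069,0,0,-2,-42,10,-0.069,0,0,0,-43,7,-0.069,0,0]'

```text
time: 10.75
tcp_pos: [0.4967, -0.2465, 0.2505]
ee_rot: [-0.144, 1.565, 0.144]
force: [1.4, 0.3, -1.6]
opening: 0.028
```

>>> carry_out --steps '[0,-41,4,-0.068,0,0,0,0,0,0,0,0,0,0,0,0,0,0]'

```text
time: 11.05
tcp_pos: [0.5073, -0.2848, 0.2493]
ee_rot: [-0.192, 1.564, 0.195]
force: [-0.8, 0.0, -2.3]
opening: 0.0279
```

```bash
python3 - <<'E'
from h import *
st(); c=cam('wrist','w11.png'); plan([.512,-.2847,.155],14.25)
E
```

```text
t 11.05 tcp [ 0.5073 -0.2848  0.2493] zyaw 14.1 xdir [-0.002  0.001 -1.   ] j [-0.55  0.08  1.79  0.    1.28 -0.8 ] F [-0.8  0.  -2.3] op 0.0279
n 2 min 2 dist 0.0946 turn [-0.001 -0.001 -0.002]
[47.2, -1.1, 2.3, -0.0, -0.001, -0.001]
[47.2, -1.0, 2.2, -0.0, -0.001, -0.001]
```

View pics/w11.png

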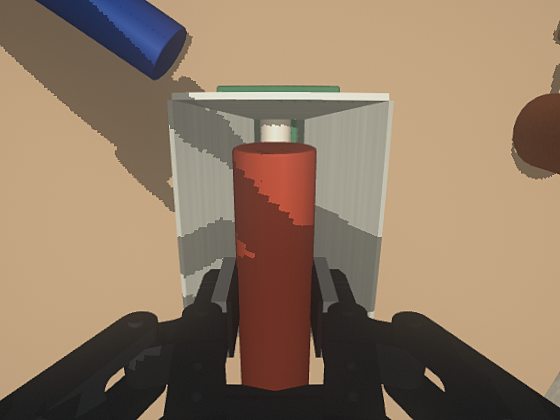

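>>> carry_out --steps '[0,-2,4.5,0,0,0,30,0,0,0,0,0,30,0,0,0,0,0,30,0,0,0,0,0,0,0,0,0,0,0]'

```text
time: 11.6
tcp_pos: [0.5095, -0.2818, 0.1554]
ee_rot: [-0.192, 1.569, 0.202]
force: [-1.4, -0.2, -1.5]
opening: 0.0283
```

>>> carry_out --steps '[3,0,0,0,0,0,0,0,0,0,0,0,0,0,0,0,0,0]'

```text
time: 11.9
tcp_pos: [0.5141, -0.2857, 0.1596]
ee_rot: [-0.198, 1.559, 0.194]
force: [0.3, -0.1, -1.9]
opening: 0.028
```

```bash
python3 - <<'E'
from h import *
st(); c=cam('wrist','w12.png')
E
```

```text
t 11.9 tcp [ 0.5141 -0.2857  0.1596] zyaw 14.3 xdir [ 0.003 -0.002 -1.   ] j [-0.55  0.15  1.87 -0.    1.11 -0.8 ] F [ 0.3 -0.1 -1.9] op 0.028
```

View pics/w12.png

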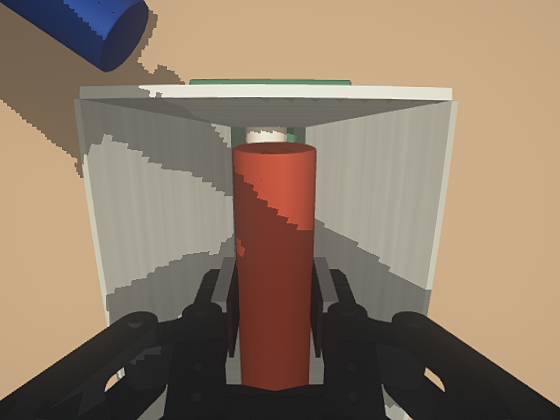

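>>> carry_out --steps '[3,0,-1.5,0,0,0,0,0,0,0,0,0,0,0,0,0,0,0]'

```text
time: 12.25
tcp_pos: [0.5111, -0.2857, 0.1544]
ee_rot: [-0.195, 1.562, 0.195]
force: [-0.3, 0.5, -1.1]
opening: 0.0277
```

>>> carry_out --steps '[0,0,0,0,0,0,0,0,0,0,0,0,0,0,0,0,0,0,0,0,0,0,0,0]' --gripper 42

```text
time: 12.65
tcp_pos: [0.5114, -0.2857, 0.1545]
ee_rot: [-0.196, 1.562, 0.195]
force: [0.3, -0.6, 0.1]
opening: 0.0421
```

>>> carry_out --steps '[-25,0,0,0,0,0,-45,0,0,0,0,0,-45,0,0,0,0,0]'

```text
time: 12.95
tcp_pos: [0.5105, -0.2851, 0.2694]
ee_rot: [-0.194, 1.564, 0.197]
force: [0.6, 0.3, -0.2]
opening: 0.0418
```

```bash
python3 - <<'E'
from h import *
st(); c=cam('wrist','w13.png'); plan([.54,.30,.27],19)
E
```

```text
t 12.95 tcp [ 0.5105 -0.2851  0.2694] zyaw 14.3 xdir [-0.002  0.001 -1.   ] j [-0.55  0.07  1.75 -0.    1.32 -0.8 ] F [ 0.6  0.3 -0.2] op 0.0418
n 13 min 13 dist 0.5882 turn [-0.083  0.008  0.009]
[0.5, 43.3, 13.0, -0.006, 0.001, 0.001]
[0.5, 43.2, 13.3, -0.006, 0.001, 0.001]
[0.5, 43.2, 13.6, -0.006, 0.001, 0.001]
[0.6, 43.1, 13.9, -0.006, 0.001, 0.001]
[0.6, 43.0, 14.1, -0.006, 0.001, 0.001]
[0.6, 42.9, 14.4, -0.006, 0.001, 0.001]
[0.6, 42.8, 14.7, -0.006, 0.001, 0.001]
[0.6, 42.7, 15.0, -0.006, 0.001, 0.001]
[0.7, 42.6, 15.2, -0.006, 0.001, 0.001]
[0.7, 42.5, 15.5, -0.006, 0.001, 0.001]
[0.7, 42.4, 15.8, -0.006, 0.001, 0.001]
[0.7, 42.3, 16.0, -0.006, 0.001, 0.001]
[0.8, 42.2, 16.3, -0.006, 0.001, 0.001]
```

View pics/w13.png

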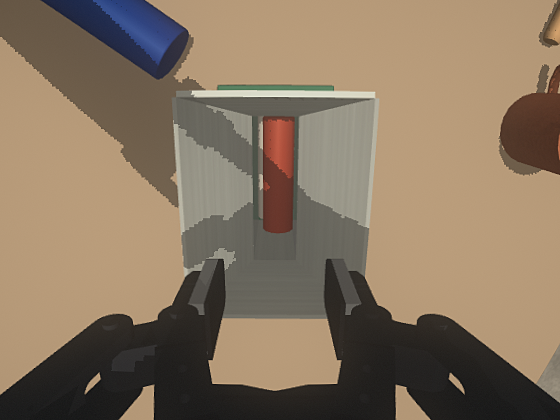

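>>> carry_out --steps '[0,44,13,-0.006,0,0,0,44,13,-0.006,0,0,0,44,13,-0.006,0,0,0,44,14,-0.006,0,0,0,44,14,-0.006,0,0]' --gripper 60

```text
time: 13.5
tcp_pos: [0.5191, -0.0541, 0.2695]
ee_rot: [-0.219, 1.559, 0.219]
force: [1.9, 0.5, 0.2]
opening: 0.0602
```

>>> carry_out --steps '[0,44,14,-0.006,0,0,0,44,14,-0.006,0,0,0,44,14,-0.006,0,0,0,44,14,-0.006,0,0,0,44,14,-0.006,0,0]'

```text
time: 14.0
tcp_pos: [0.523, 0.1771, 0.2695]
ee_rot: [-0.243, 1.556, 0.243]
force: [1.2, 0.7, -0.3]
opening: 0.0603
```

>>> carry_out --steps '[0,44,14,-0.006,0,0,0,44,14,-0.006,0,0,0,44,14,-0.006,0,0,0,20,0,0,0,0,0,0,0,0,0,0]'

```text
time: 14.5
tcp_pos: [0.5148, 0.3356, 0.2689]
ee_rot: [-0.259, 1.556, 0.26]
force: [0.0, -1.2, -0.6]
opening: 0.06
```

```bash
python3 - <<'E'
from h import *
st(); c=cam('wrist','w14.png')
for col,z in(('buff',.083),('black',.083)):
    for k in blobs(c,col,600): print(col,int(cv2.contourArea(k)),*bar(c,k,z))
E
```

```text
t 14.5 tcp [0.5148 0.3356 0.2689] zyaw 19.0 xdir [-0.001  0.001 -1.   ] j [0.54 0.13 1.69 0.   1.32 0.21] F [ 0.  -1.2 -0.6] op 0.06
buff 4547 [294. 219.] [0.5447 0.3056 0.083 ] 0.1177 110.3
black 44384 [287. 360.] [0.5916 0.1535 0.083 ] 0.5887 18.9
```

View pics/w14.png

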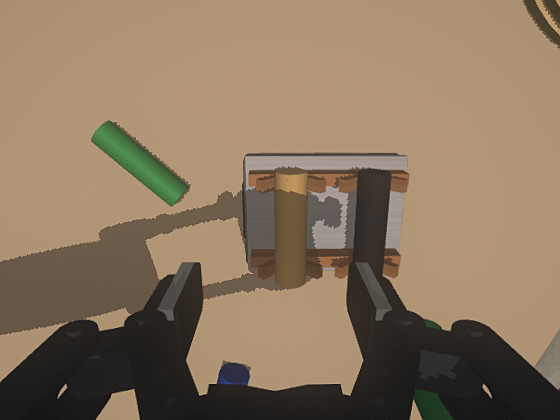

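```bash
python3 - <<'E'
from h import *
c=cam('wrist')
def two(t,b,r,f):
    a=onz(c,[t],r)[0]; q=onz(c,[b],f)[0]; L=np.linalg.norm((a-q)[:2]); print('mid',((a+q)/2)[:2].round(4),'L',L.round(4),'ang',np.degrees(np.arctan2(*(a-q)[[1,0]])).round(1)); return (a+q)/2
m=two((291.5,173),(290.5,288),.083,.096)
m2=two((375,172),(368,288),.083,.096)
# rails' long axis; points on rail tops (z .088): upper rail mid-height row at left & right ends, lower rail
q=onz(c,[[250,173],[407,173],[250,252],[400,252]],.088); print(q.round(4),np.degrees(np.arctan2(*(q[1]-q[0])[[1,0]])),np.degrees(np.arctan2(*(q[3]-q[2])[[1,0]])))
cv2.imwrite('pics/w14z.png',cv2.resize(c['frame'][140:300,230:420,::-1],None,fx=4,fy=3.7,interpolation=cv2.INTER_CUBIC))
E
```

```text
mid [0.546 0.292] L 0.1078 ang 108.9
mid [0.6162 0.3164] L 0.1094 ang 108.4
[[0.4936 0.3323 0.088 ]
 [0.6248 0.3774 0.088 ]
 [0.5166 0.2605 0.088 ]
 [0.6507 0.3058 0.088 ]] 19.00737699669493 18.68836735384704
```

View pics/w14z.png

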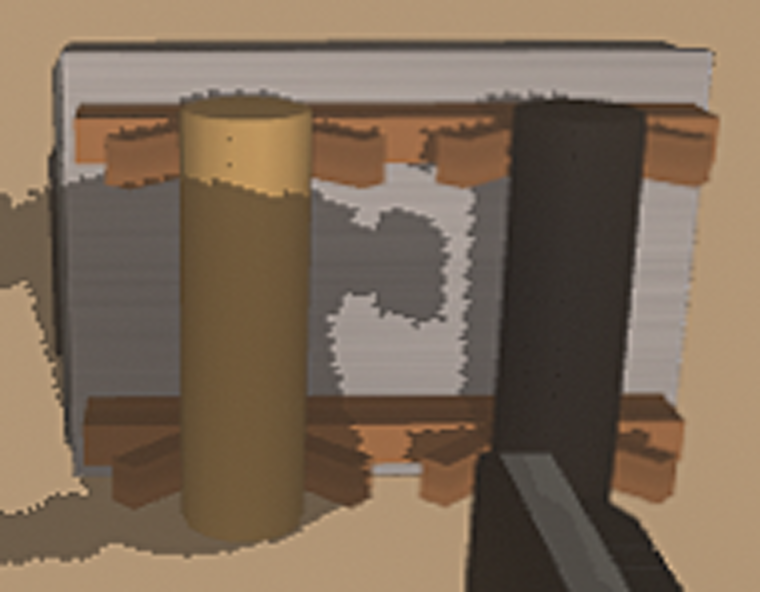

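```bash
python3 - <<'E'
from h import *
c=cam('wrist')
def z(p): return [230+p[0]/4,140+p[1]/3.7]
# corners of tall V tips near-edge, both rails: (385,183)/(370,503) ; (105,185)/(113,505); (437,183)/(420,500)
for a,b in(((385,155),(368,470)),((107,140),(113,455)),((437,140),(420,460)),((385,183),(370,503))):
    q=onz(c,[z(a),z(b)],.088); print(q[:,:2].round(4).tolist(),np.linalg.norm(q[1]-q[0]).round(4))
m=np.array([.546,.292]);a=np.radians(18.8);X=np.array([np.cos(a),np.sin(a)]);Y=np.array([-X[1],X[0]])
q=onz(c,[z((385,155)),z((368,470))],.088)[:,:2]; print('along Y of rail pts rel. bar mid',((q-m)@Y).round(4),((q-m)@X).round(4))
plan([.546,.292,.15],18.8)
E
```

```text
[[0.5601, 0.3452], [0.5864, 0.2664]] 0.0831
[[0.5009, 0.3289], [0.5277, 0.251]] 0.0824
[[0.5697, 0.3524], [0.5971, 0.273]] 0.084
[[0.5626, 0.3388], [0.5903, 0.2577]] 0.0857
along Y of rail pts rel. bar mid [ 0.0458 -0.0373] [0.0305 0.03  ]
n 3 min 3 dist 0.1292 turn [-0.001 -0.     0.001]
[39.7, -15.8, 5.3, -0.0, -0.0, 0.0]
[39.7, -15.8, 5.3, -0.0, -0.0, 0.0]
[39.7, -15.8, 5.2, -0.0, -0.0, 0.0]
```

>>> carry_out --steps '[40,-16,5,0,0,0,40,-16,5,0,0,0,40,-15,5,0,0,0,0,0,0,0,0,0,0,0,0,0,0,0]' --gripper 50

```text
time: 15.15
tcp_pos: [0.5449, 0.2913, 0.1488]
ee_rot: [-0.255, 1.558, 0.254]
force: [-0.2, 0.4, 0.4]
opening: 0.05
```

```bash
python3 - <<'E'
from h import *
st(); c=cam('wrist','w15.png'); plan([.546,.292,.07],18.8)
E
```

```text
t 15.15 tcp [0.5449 0.2913 0.1488] zyaw 18.6 xdir [-0.002 -0.001 -1.   ] j [0.45 0.22 1.81 0.   1.11 0.13] F [-0.2  0.4  0.4] op 0.05
n 2 min 2 dist 0.0808 turn [-0.003  0.002 -0.001]
[40.4, -0.3, -0.2, -0.001, 0.001, -0.0]
[40.4, -0.3, -0.1, -0.001, 0.001, -0.0]
```

View pics/w15.png

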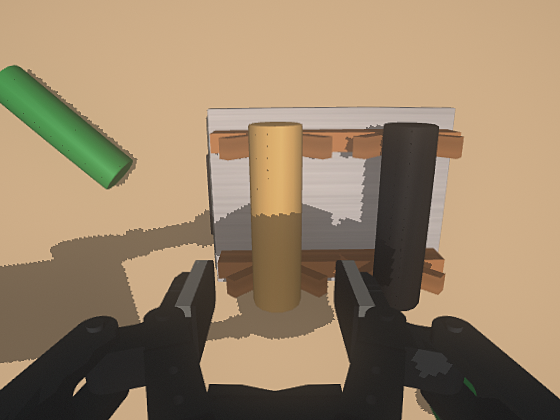

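>>> carry_out --steps '[30,0,0,0,0,0,30,0,0,0,0,0,19,0,0,0,0,0,0,0,0,0,0,0,0,0,0,0,0,0]'

```text
time: 15.7
tcp_pos: [0.5465, 0.2939, 0.0728]
ee_rot: [-0.256, 1.552, 0.258]
force: [-0.5, 0.5, 1.1]
opening: 0.0499
```

```bash
python3 - <<'E'
from h import *
st(); c=cam('wrist','w16.png')
E
```

```text
t 15.7 tcp [0.5465 0.2939 0.0728] zyaw 18.8 xdir [ 0.003  0.002 -1.   ] j [0.45 0.3  1.87 0.   0.97 0.13] F [-0.5  0.5  1.1] op 0.0499
```

View pics/w16.png

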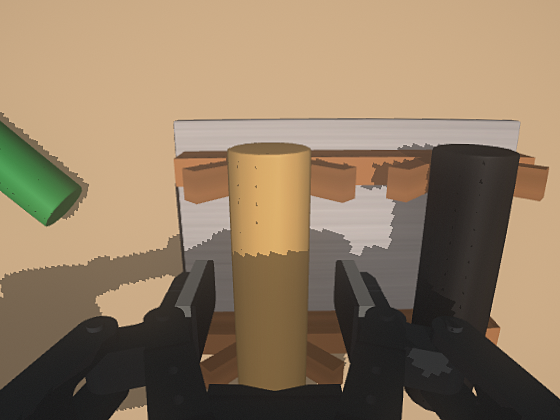

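>>> carry_out --steps '[0,0,0,0,0,0,0,0,0,0,0,0,0,0,0,0,0,0,0,0,0,0,0,0]' --gripper 20

```text
time: 16.15
tcp_pos: [0.5452, 0.2933, 0.0732]
ee_rot: [-0.256, 1.555, 0.257]
force: [-5.8, -1.4, 9.2]
opening: 0.0283
```

>>> carry_out --steps '[-20,0,0,0,0,0,-40,0,0,0,0,0,-50,0,0,0,0,0,-50,0,0,0,0,0,-40,0,0,0,0,0]'

```text
time: 16.65
tcp_pos: [0.5457, 0.2932, 0.2749]
ee_rot: [-0.255, 1.551, 0.258]
force: [1.6, 0.3, -1.2]
opening: 0.0279
```

```bash
python3 - <<'E'
from h import *
st(); c=cam('wrist','w17.png'); plan([.5125,-.2850,.26],14.25)
for n in('scene',):
    c=cam(n); f=c['frame'][:,:,::-1]; cv2.imwrite('pics/cra17.png',cv2.resize(f[280:400,345:465],None,fx=5,fy=5,interpolation=cv2.INTER_CUBIC))
E
```

```text
t 16.65 tcp [0.5457 0.2932 0.2749] zyaw 18.7 xdir [ 0.004  0.002 -1.   ] j [0.45 0.13 1.68 0.   1.32 0.13] F [ 1.6  0.3 -1.2] op 0.0279
n 13 min 13 dist 0.5813 turn [ 0.078  0.016 -0.003]
[1.4, -41.3, -17.0, 0.006, 0.001, -0.0]
[1.5, -41.4, -16.7, 0.006, 0.001, -0.0]
[1.5, -41.5, -16.5, 0.006, 0.001, -0.0]
[1.5, -41.6, -16.2, 0.006, 0.001, -0.0]
[1.5, -41.7, -16.0, 0.006, 0.001, -0.0]
[1.6, -41.8, -15.7, 0.006, 0.001, -0.0]
[1.6, -41.9, -15.5, 0.006, 0.001, -0.0]
[1.6, -42.0, -15.2, 0.006, 0.001, -0.0]
[1.7, -42.1, -15.0, 0.006, 0.001, -0.0]
[1.7, -42.2, -14.7, 0.006, 0.001, -0.0]
[1.7, -42.3, -14.5, 0.006, 0.001, -0.0]
[1.7, -42.4, -14.2, 0.006, 0.001, -0.0]
[1.8, -42.5, -13.9, 0.006, 0.001, -0.0]
```

View pics/w17.png

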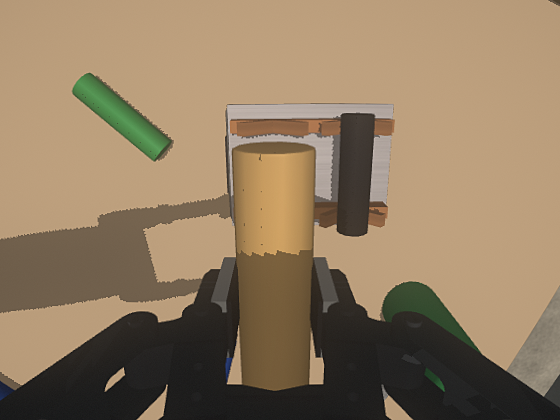

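View pics/cra17.png

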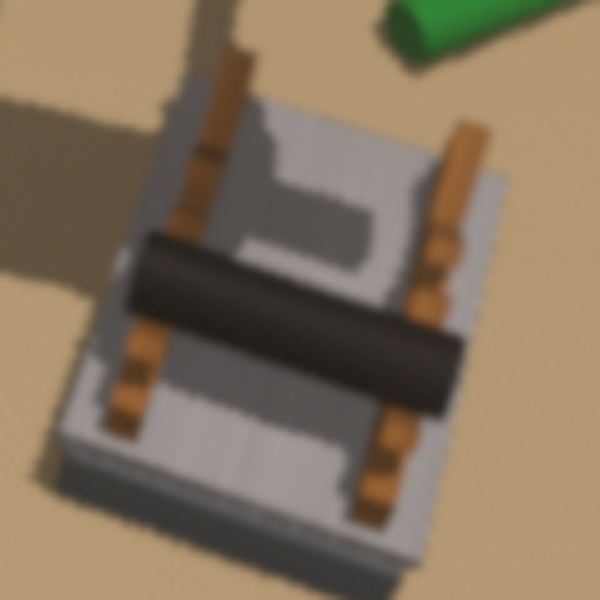

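>>> carry_out --steps '[1,-41,-17,0.006,0,0,1,-41,-17,0.006,0,0,1,-42,-16,0.006,0,0,1,-42,-16,0.006,0,0,1,-42,-16,0.006,0,0]'

```text
time: 17.25
tcp_pos: [0.5307, 0.0681, 0.2649]
ee_rot: [-0.233, 1.558, 0.233]
force: [1.1, 0.1, -2.4]
opening: 0.0283
```

>>> carry_out --steps '[1,-42,-16,0.006,0,0,1,-42,-16,0.006,0,0,1,-42,-15,0.006,0,0,1,-42,-15,0.006,0,0,1,-42,-15,0.006,0,0]'

```text
time: 17.75
tcp_pos: [0.5159, -0.1551, 0.26]
ee_rot: [-0.209, 1.561, 0.209]
force: [0.3, 0.8, -1.8]
opening: 0.0279
```

```bash
python3 - <<'E'
from h import *
st(); plan([.5125,-.2850,.255],14.25)
E
```

```text
t 17.75 tcp [ 0.5159 -0.1551  0.26  ] zyaw 15.3 xdir [ 0.  0. -1.] j [-0.34 -0.01  1.86  0.    1.29 -0.61] F [ 0.3  0.8 -1.8] op 0.0279
n 3 min 3 dist 0.13 turn [ 0.018  0.    -0.   ]
[1.7, -41.5, -12.5, 0.006, 0.0, -0.0]
[1.7, -41.5, -12.2, 0.006, 0.0, -0.0]
[1.7, -41.6, -12.0, 0.006, 0.0, -0.0]
```

>>> carry_out --steps '[1,-41,-12,0.006,0,0,1,-41,-12,0.006,0,0,1,-36,-10,0.006,0,0,0,0,0,0,0,0,0,0,0,0,0,0]'

```text
time: 18.25
tcp_pos: [0.5136, -0.2768, 0.2565]
ee_rot: [-0.193, 1.563, 0.195]
force: [1.1, 0.2, -1.6]
opening: 0.0281
```

```bash
python3 - <<'E'
from h import *
st(); c=cam('wrist','w18.png'); plan([.5123,-.285,.155],14.25)
E
```

```text
t 18.25 tcp [ 0.5136 -0.2768  0.2565] zyaw 14.1 xdir [-0.001  0.001 -1.   ] j [-0.54  0.08  1.77  0.    1.29 -0.78] F [ 1.1  0.2 -1.6] op 0.0281
n 3 min 3 dist 0.1021 turn [-0.    -0.    -0.001]
[33.9, -2.9, -1.2, -0.0, -0.0, -0.0]
[33.9, -2.8, -1.2, -0.0, -0.0, -0.0]
[33.9, -2.8, -1.2, -0.0, -0.0, -0.0]
```

View pics/w18.png

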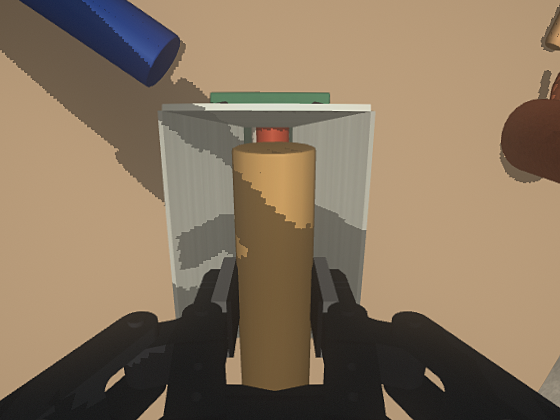

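>>> carry_out --steps '[0,-8,-3.5,0,0,0,34,0,0,0,0,0,34,0,0,0,0,0,33,0,0,0,0,0,0,0,0,0,0,0]'

```text
time: 18.8
tcp_pos: [0.5092, -0.2818, 0.1507]
ee_rot: [-0.192, 1.57, 0.202]
force: [-0.9, 0.3, -2.6]
opening: 0.0277
```

>>> carry_out --steps '[0,0,0,0,0,0,0,0,0,0,0,0,0,0,0,0,0,0]'

```text
time: 19.1
tcp_pos: [0.5146, -0.2857, 0.1591]
ee_rot: [-0.198, 1.558, 0.193]
force: [-0.0, -0.2, -1.4]
opening: 0.0278
```

```bash
python3 - <<'E'
from h import *
st(); c=cam('wrist','w19.png')
E
```

```text
t 19.1 tcp [ 0.5146 -0.2857  0.1591] zyaw 14.3 xdir [ 0.004 -0.002 -1.   ] j [-0.55  0.15  1.87 -0.    1.11 -0.8 ] F [-0.  -0.2 -1.4] op 0.0278
```

View pics/w19.png

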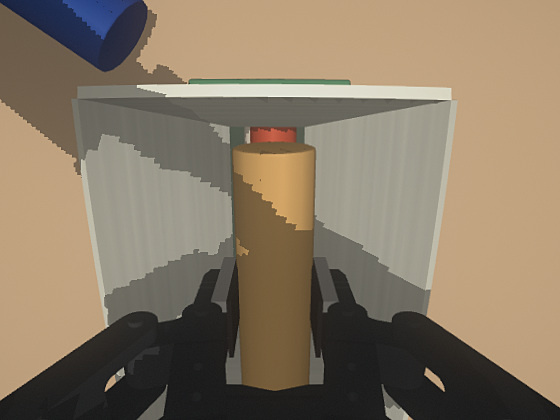

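>>> carry_out --steps '[3,0,-1.5,0,0,0,0,0,0,0,0,0,0,0,0,0,0,0]'

```text
time: 19.45
tcp_pos: [0.5113, -0.2853, 0.1534]
ee_rot: [-0.195, 1.562, 0.195]
force: [0.3, -1.0, -1.7]
opening: 0.028
```

>>> carry_out --steps '[0,0,0,0,0,0,0,0,0,0,0,0,0,0,0,0,0,0,0,0,0,0,0,0]' --gripper 42

```text
time: 19.85
tcp_pos: [0.5116, -0.2854, 0.1535]
ee_rot: [-0.196, 1.562, 0.195]
force: [-0.6, 0.6, -0.2]
opening: 0.0419
```

>>> carry_out --steps '[-25,0,0,0,0,0,-45,0,0,0,0,0,-45,0,0,0,0,0]'

```text
time: 20.15
tcp_pos: [0.5106, -0.2848, 0.2684]
ee_rot: [-0.194, 1.564, 0.197]
force: [0.6, -0.8, 0.3]
opening: 0.0419
```

```bash
python3 - <<'E'
from h import *
st(); c=cam('wrist','w20.png'); plan([.561,.03,.22],4)
c=cam('side');f=c['frame'][:,:,::-1];cv2.imwrite('pics/s20.png',cv2.resize(f[250:410,220:380],None,fx=3.7,fy=3.7,interpolation=cv2.INTER_CUBIC))
E
```

```text
t 20.15 tcp [ 0.5106 -0.2848  0.2684] zyaw 14.3 xdir [-0.002  0.001 -1.   ] j [-0.55  0.07  1.76  0.    1.31 -0.8 ] F [ 0.6 -0.8  0.3] op 0.0419
n 7 min 7 dist 0.326 turn [0.179 0.01  0.008]
[8.2, 42.4, 17.5, 0.026, 0.001, 0.001]
[8.2, 42.8, 16.4, 0.026, 0.001, 0.001]
[8.3, 43.2, 15.3, 0.026, 0.001, 0.001]
[8.3, 43.6, 14.2, 0.026, 0.001, 0.001]
[8.3, 43.9, 13.1, 0.026, 0.001, 0.001]
[8.4, 44.2, 12.0, 0.026, 0.001, 0.001]
[8.4, 44.5, 10.9, 0.026, 0.001, 0.001]
```

View pics/w20.png

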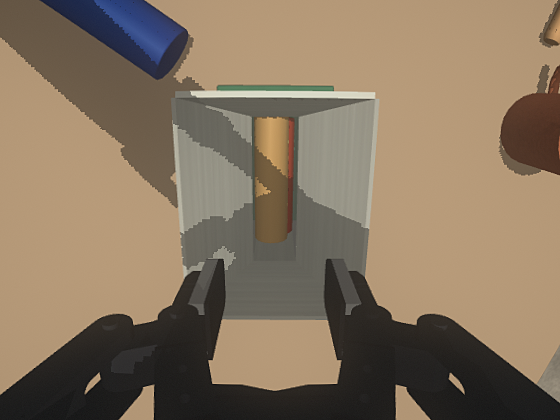

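View pics/s20.png

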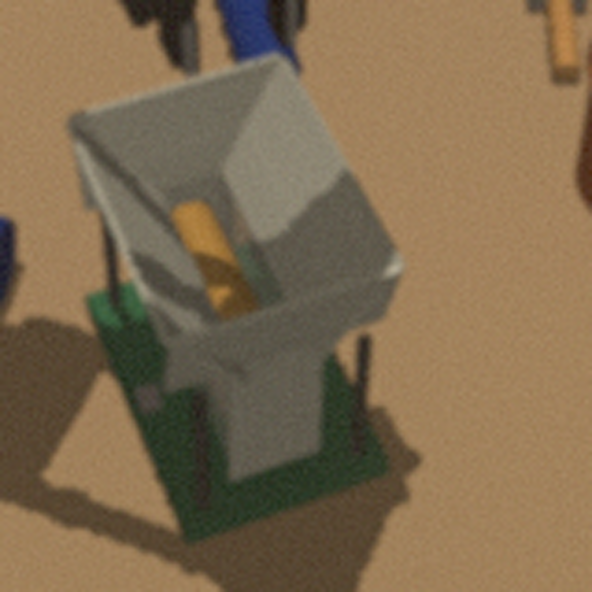

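>>> carry_out --steps '[4,42,17,0.026,0,0,8,43,16,0.026,0,0,10,43,15,0.026,0,0,10,44,14,0.026,0,0,10,44,13,0.026,0,0]' --gripper 75

```text
time: 20.75
tcp_pos: [0.5427, -0.057, 0.2258]
ee_rot: [-0.092, 1.568, 0.092]
force: [1.4, -0.2, 0.4]
opening: 0.0747
```

>>> carry_out --steps '[10,44,12,0.026,0,0,8,44,11,0.026,0,0,0,10,0,0,0,0,0,0,0,0,0,0,0,0,0,0,0,0]'

```text
time: 21.25
tcp_pos: [0.5557, 0.0406, 0.2084]
ee_rot: [-0.054, 1.57, 0.052]
force: [0.1, -0.6, -0.2]
opening: 0.075
```

```bash
python3 - <<'E'
from h import *
st(); c=cam('wrist','w21.png')
E
```

```text
t 21.25 tcp [0.5557 0.0406 0.2084] zyaw 3.9 xdir [ 0.    -0.001 -1.   ] j [ 0.03  0.06  1.88 -0.    1.2  -0.04] F [ 0.1 -0.6 -0.2] op 0.075
```

View pics/w21.png

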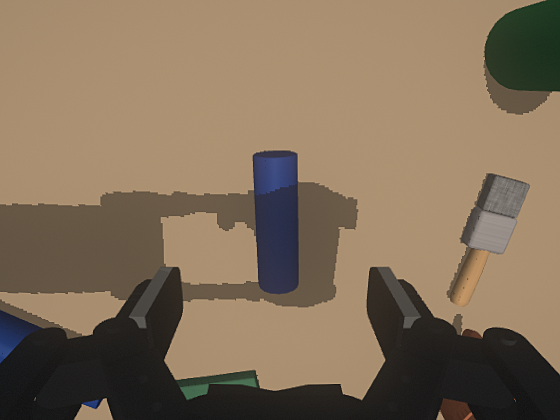

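```bash
python3 - <<'E'
from h import *
c=cam('wrist')
def two(t,b,r,f):
    a=onz(c,[t],r)[0]; q=onz(c,[b],f)[0]; L=np.linalg.norm((a-q)[:2]); print('mid',((a+q)/2)[:2].round(4),'L',L.round(4),'ang',np.degrees(np.arctan2(*(a-q)[[1,0]])).round(1)); return (a+q)/2
m=two((275.5,156),(279,292),.02,.037)
q=onz(c,[[275.5,175],[278.5,270]],.02); print(q, np.degrees(np.arctan2(*(q[0]-q[1])[[1,0]])))
plan([m[0],m[1],.06],5)
plan([m[0],m[1],.06],5,n=4)
E
```

```text
mid [ 0.562  -0.0033] L 0.1262 ang 95.3
[[ 0.55732046  0.04232711  0.02      ]
 [ 0.56656146 -0.05175239  0.02      ]] 95.60990647669068
n 4 min 4 dist 0.1549 turn [-0.022  0.001  0.001]
[37.2, -10.8, 0.8, -0.005, 0.0, 0.0]
[37.2, -10.9, 0.8, -0.005, 0.0, 0.0]
[37.2, -10.9, 0.7, -0.005, 0.0, 0.0]
[37.2, -10.9, 0.7, -0.005, 0.0, 0.0]
n 4 min 4 dist 0.1549 turn [-0.022  0.001  0.001]
[37.2, -10.8, 0.8, -0.005, 0.0, 0.0]
[37.2, -10.9, 0.8, -0.005, 0.0, 0.0]
[37.2, -10.9, 0.7, -0.005, 0.0, 0.0]
[37.2, -10.9, 0.7, -0.005, 0.0, 0.0]
```

>>> carry_out --steps '[37,-11,1,-0.007,0,0,37,-11,1,-0.007,0,0,37,-11,1,-0.007,0,0,37,-11.5,1,-0.007,0,0,0,0,0,0,0,0]' --gripper 65

```text
time: 21.85
tcp_pos: [0.5582, -0.0052, 0.055]
ee_rot: [-0.072, 1.58, 0.072]
force: [-1.1, 0.8, -0.2]
opening: 0.0656
```

>>> carry_out --steps '[0,0,0,0,0,0,25,0,0,0,0,0,15,0,0,0,0,0,0,0,0,0,0,0]'

```text
time: 22.25
tcp_pos: [0.5623, -0.0027, 0.0199]
ee_rot: [-0.074, 1.571, 0.075]
force: [0.1, 0.6, -1.1]
opening: 0.0649
```

```bash
python3 - <<'E'
from h import *
st(); c=cam('wrist','w22.png')
E
```

```text
t 22.25 tcp [ 0.5623 -0.0027  0.0199] zyaw 5.4 xdir [-0.002  0.    -1.   ] j [-0.05  0.28  2.02  0.    0.85 -0.14] F [ 0.1  0.6 -1.1] op 0.0649
```

View pics/w22.png

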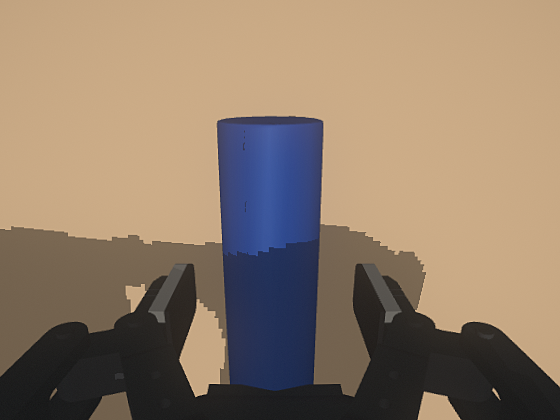

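Well aligned. Lower and close.

>>> carry_out --steps '[14,0,-1,0,0,0,0,0,0,0,0,0,0,0,0,0,0,0]'

```text
time: 22.6
tcp_pos: [0.5618, -0.0028, 0.0062]
ee_rot: [-0.075, 1.57, 0.075]
force: [0.0, -0.7, -1.0]
opening: 0.0651
```

>>> carry_out --steps '[0,0,0,0,0,0,0,0,0,0,0,0,0,0,0,0,0,0,0,0,0,0,0,0,0,0,0,0,0,0]' --gripper 28

```text
time: 23.1
tcp_pos: [0.5625, -0.0029, 0.007]
ee_rot: [-0.075, 1.569, 0.075]
force: [-1.1, 0.8, 6.2]
opening: 0.0383
```

>>> carry_out --steps '[-30,0,0,0,0,0,-50,0,0,0,0,0,-50,0,0,0,0,0,-50,0,0,0,0,0,-50,0,0,0,0,0]'

```text
time: 23.6
tcp_pos: [0.561, -0.0028, 0.2368]
ee_rot: [-0.074, 1.571, 0.075]
force: [0.5, 0.2, -4.5]
opening: 0.0381
```

```bash
python3 - <<'E'
from h import *
st(); c=cam('wrist','w23.png'); plan([.52,.36,.26],18.8)
E
```

```text
t 23.6 tcp [ 0.561  -0.0028  0.2368] zyaw 5.4 xdir [-0.002  0.    -1.   ] j [-0.05  0.05  1.84  0.    1.25 -0.14] F [ 0.5  0.2 -4.5] op 0.0381
n 8 min 8 dist 0.3662 turn [-0.233  0.013  0.004]
[-1.6, 45.7, -1.4, -0.029, 0.002, 0.0]
[-1.6, 45.7, -0.1, -0.029, 0.002, 0.0]
[-1.6, 45.7, 1.2, -0.029, 0.002, 0.0]
[-1.6, 45.7, 2.6, -0.029, 0.002, 0.0]
[-1.6, 45.6, 3.9, -0.029, 0.002, 0.0]
[-1.6, 45.4, 5.2, -0.029, 0.002, 0.0]
[-1.6, 45.3, 6.5, -0.029, 0.002, 0.0]
[-1.5, 45.1, 7.8, -0.029, 0.002, 0.0]
```

View pics/w23.png

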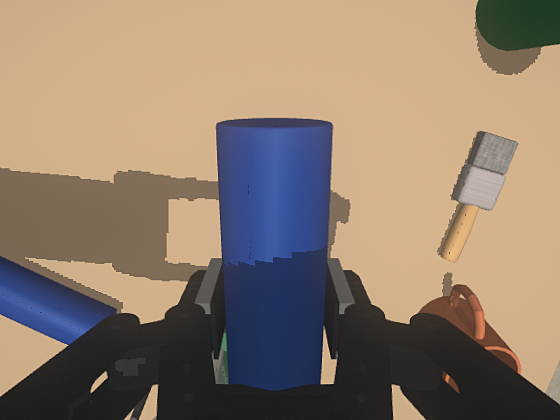

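>>> carry_out --steps '[-4,45,-9,-0.029,0,0,-4,45,-9,-0.029,0,0,-4,45,-9,-0.029,0,0,-4,45,-9,-0.029,0,0,-4,45,-9,-0.029,0,0]'

```text
time: 24.15
tcp_pos: [0.482, 0.2137, 0.2549]
ee_rot: [-0.189, 1.564, 0.189]
force: [0.5, 0.3, -3.6]
opening: 0.0381
```

>>> carry_out --steps '[0,45,-8,-0.029,0,0,0,40,-6,-0.029,0,0,0,25,0,-0.029,0,0,0,0,0,0,0,0,0,0,0,0,0,0]'

```text
time: 24.65
tcp_pos: [0.4404, 0.3151, 0.2549]
ee_rot: [-0.259, 1.557, 0.257]
force: [-0.5, -0.6, -3.5]
opening: 0.0379
```

```bash
python3 - <<'E'
from h import *
st(); c=cam('wrist','w24.png'); 
E
```

```text
t 24.65 tcp [0.4404 0.3151 0.2549] zyaw 18.8 xdir [-0.001 -0.002 -1.   ] j [ 0.58 -0.    1.86 -0.    1.29  0.25] F [-0.5 -0.6 -3.5] op 0.0379
```

View pics/w24.png

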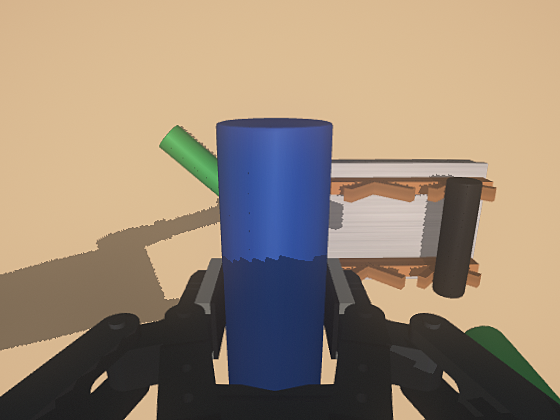

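```bash
python3 - <<'E'
import cv2
f=cv2.imread('pics/w24.png')
cv2.imwrite('pics/w24z.png',cv2.resize(f[150:305,325:505],None,fx=4.4,fy=3.8,interpolation=cv2.INTER_CUBIC))
E
```

```text
(no output)
```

View pics/w24z.png

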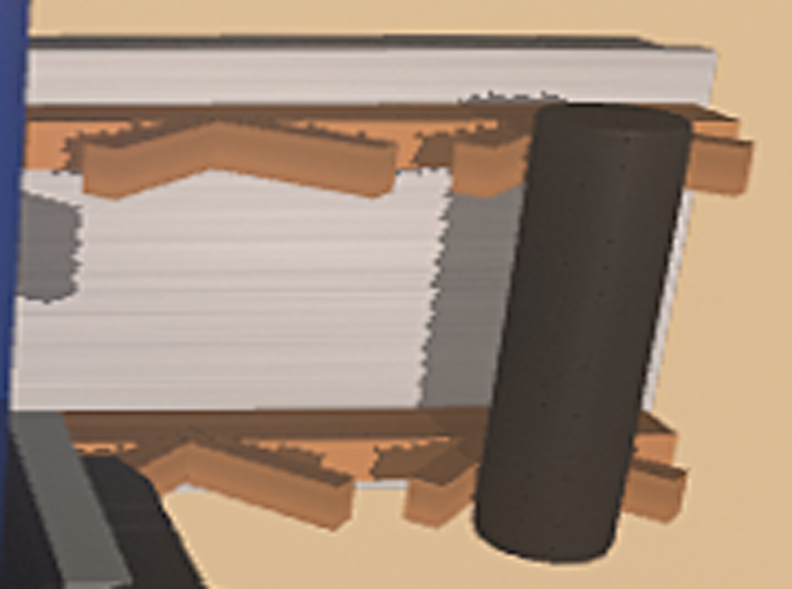

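```bash
python3 - <<'E'
from h import *
c=cam('wrist')
Z=lambda p:[325+p[0]/4.4-.4,150+p[1]/3.8-.4]
q=onz(c,[Z(p) for p in((217,122),(213,168),(194,440),(192,485))],.062)
print(q.round(4)); m=q.mean(0); d=(q[0]+q[1]-q[2]-q[3])[:2]/2; print('groove mid',m,'L',np.linalg.norm(d),np.linalg.norm(q[0]-q[1]),'ang',np.degrees(np.arctan2(d[1],d[0])))
a=onz(c,[Z((614,115))],.083)[0]; b=onz(c,[Z((540,562))],.096)[0]; print('black mid',(a+b)/2)
# groove from black
st()
E
```

```text
[[0.5294 0.339  0.062 ]
 [0.5331 0.3281 0.062 ]
 [0.5583 0.2591 0.062 ]
 [0.5631 0.2469 0.062 ]]
groove mid [0.54596428 0.29327886 0.062     ] L 0.08577338767367934 0.011554429992081021 ang 110.07061529078214
black mid [0.61287454 0.31722513 0.0895    ]
t 24.75 tcp [0.4411 0.3142 0.2553] zyaw 18.7 xdir [-0.001 -0.001 -1.   ] j [ 0.57 -0.    1.86 -0.    1.29  0.25] F [ 0.2 -0.4 -3.5] op 0.0377
```

>>> carry_out --steps '[0,-17,31,0,0,0,0,-17,31,0,0,0,0,-17,31,0,0,0,0,0,0,0,0,0,0,0,0,0,0,0]'

```text
time: 25.25
tcp_pos: [0.5463, 0.2949, 0.2554]
ee_rot: [-0.254, 1.558, 0.254]
force: [-0.3, 1.0, -3.3]
opening: 0.0381
```

```bash
python3 - <<'E'
from h import *
st(); c=cam('wrist','w25.png'); plan([.5457,.2935,.115],18.8)
E
```

```text
t 25.25 tcp [0.5463 0.2949 0.2554] zyaw 18.5 xdir [-0.002 -0.001 -1.   ] j [0.45 0.15 1.7  0.   1.3  0.13] F [-0.3  1.  -3.3] op 0.0381
n 3 min 3 dist 0.1406 turn [-0.003 -0.002  0.   ]
[46.9, -0.6, -0.1, -0.001, -0.001, 0.0]
[46.9, -0.6, -0.1, -0.001, -0.001, 0.0]
[46.9, -0.6, -0.1, -0.001, -0.001, 0.0]
```

View pics/w25.png

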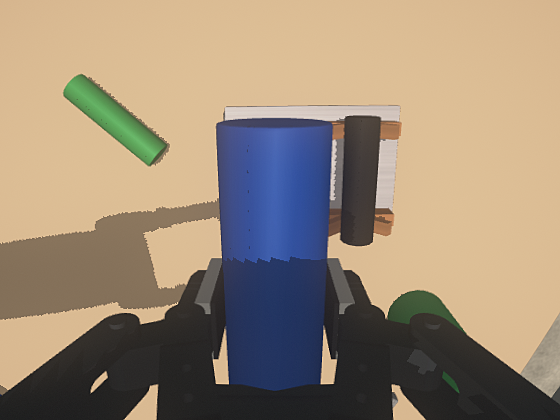

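>>> carry_out --steps '[45,-1,-0.3,-0.003,0,0,45,0,0,0,0,0,40,0,0,0,0,0,10,0,0,0,0,0,0,0,0,0,0,0]'

```text
time: 25.8
tcp_pos: [0.5433, 0.2948, 0.1143]
ee_rot: [-0.26, 1.56, 0.258]
force: [0.1, -0.3, -3.1]
opening: 0.0379
```

>>> carry_out --steps '[0,0,0,0,0,0,0,0,0,0,0,0,0,0,0,0,0,0]'

```text
time: 26.1
tcp_pos: [0.5474, 0.2966, 0.1192]
ee_rot: [-0.258, 1.551, 0.26]
force: [0.1, 0.8, -3.7]
opening: 0.038
```

```bash
python3 - <<'E'
from h import *
st(); c=cam('wrist','w26.png'); plan([.5457,.2938,.08],18.8)
E
```

```text
t 26.1 tcp [0.5474 0.2966 0.1192] zyaw 18.9 xdir [ 0.004  0.002 -1.   ] j [0.46 0.25 1.83 0.   1.05 0.13] F [ 0.1  0.8 -3.7] op 0.038
n 1 min 1 dist 0.0388 turn [ 0.002  0.004 -0.001]
[38.7, -2.0, -2.3, 0.002, 0.004, -0.001]
```

View pics/w26.png

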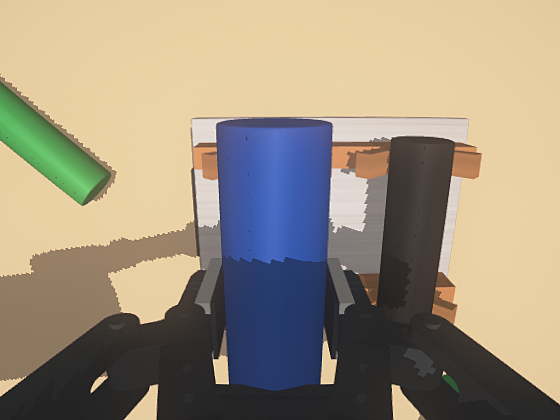

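>>> carry_out --steps '[10,-1.5,-1,0,0,0,10,0,0,0,0,0,8,0,0,0,0,0,0,0,0,0,0,0,0,0,0,0,0,0]'

```text
time: 26.65
tcp_pos: [0.5446, 0.2936, 0.0873]
ee_rot: [-0.259, 1.557, 0.259]
force: [-1.1, -0.4, -4.1]
opening: 0.0382
```

>>> carry_out --steps '[0,0,0,0,0,0,0,0,0,0,0,0]'

```text
time: 26.85
tcp_pos: [0.5456, 0.2942, 0.0888]
ee_rot: [-0.259, 1.554, 0.259]
force: [-0.4, 0.4, -2.8]
opening: 0.038
```

```bash
python3 - <<'E'
from h import *
st(); c=cam('wrist','w27.png')
E
```

```text
t 26.85 tcp [0.5456 0.2942 0.0888] zyaw 18.9 xdir [ 0.001  0.    -1.   ] j [0.45 0.28 1.86 0.   1.   0.12] F [-0.4  0.4 -2.8] op 0.038
```

View pics/w27.png

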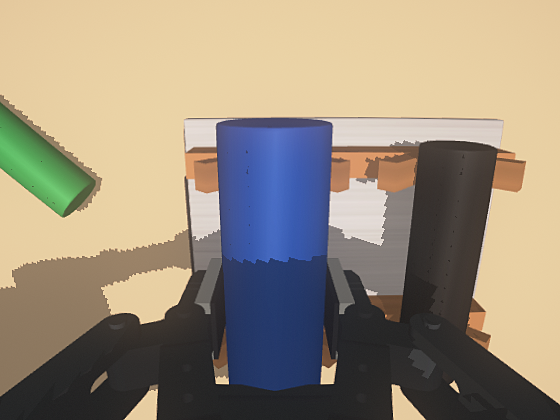

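Position is right; lowering in small steps until the force shows contact.

>>> carry_out --steps '[4,0,0,0,0,0,4,0,0,0,0,0,0,0,0,0,0,0]'

```text
time: 27.2
tcp_pos: [0.5445, 0.2936, 0.0793]
ee_rot: [-0.259, 1.557, 0.259]
force: [0.5, 0.2, -3.3]
opening: 0.038
```

>>> carry_out --steps '[2,0,0,0,0,0,0,0,0,0,0,0]'

```text
time: 27.4
tcp_pos: [0.5449, 0.2938, 0.0779]
ee_rot: [-0.259, 1.556, 0.259]
force: [-0.2, -0.2, -2.9]
opening: 0.0379
```

>>> carry_out --steps '[2,0,0,0,0,0,0,0,0,0,0,0]'

```text
time: 27.6
tcp_pos: [0.5452, 0.2939, 0.0775]
ee_rot: [-0.259, 1.555, 0.259]
force: [-3.9, -2.8, 3.8]
opening: 0.0382
```

>>> carry_out --steps '[0.5,0,0,0,0,0,0,0,0,0,0,0]'

```text
time: 27.8
tcp_pos: [0.5452, 0.2939, 0.0774]
ee_rot: [-0.259, 1.555, 0.259]
force: [-5.4, -2.1, 6.7]
opening: 0.038
```

>>> carry_out --steps '[0,0,0,0,0,0,0,0,0,0,0,0,0,0,0,0,0,0,0,0,0,0,0,0]' --gripper 52

```text
time: 28.2
tcp_pos: [0.5454, 0.294, 0.0758]
ee_rot: [-0.259, 1.555, 0.259]
force: [-0.3, 0.3, -0.4]
opening: 0.0523
```

```bash
python3 - <<'E'
from h import *
st(); c=cam('wrist','w28.png')
E
```

```text
t 28.2 tcp [0.5454 0.294  0.0758] zyaw 18.9 xdir [ 0.  0. -1.] j [0.45 0.3  1.87 0.   0.98 0.12] F [-0.3  0.3 -0.4] op 0.0523
```

View pics/w28.png

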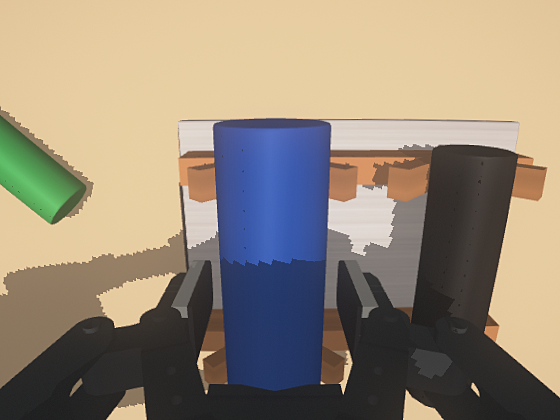

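>>> carry_out --steps '[-20,0,0,0,0,0,-40,0,0,0,0,0,-50,0,0,0,0,0,-50,0,0,0,0,0,-40,0,0,0,0,0]'

```text
time: 28.75
tcp_pos: [0.5458, 0.2942, 0.2792]
ee_rot: [-0.258, 1.552, 0.26]
force: [0.9, 1.2, 1.2]
opening: 0.052
```

>>> carry_out --steps '[-10,40,-40,0,0,0,-10,40,-40,0,0,0,0,10,-20,0,0,0,0,0,0,0,0,0,0,0,0,0,0,0]'

```text
time: 29.25
tcp_pos: [0.4346, 0.3403, 0.2933]
ee_rot: [-0.26, 1.554, 0.26]
force: [-0.2, 1.3, 0.0]
opening: 0.0517
```

```bash
python3 - <<'E'
from h import *
st(); cam('wrist','w29.png'); cam('scene','scene29.png')
c=cam('side'); f=c['frame'][:,:,::-1]
cv2.imwrite('pics/side29.png',cv2.resize(f[100:400,170:440],None,fx=2,fy=2,interpolation=cv2.INTER_CUBIC))
c=cam('scene'); f=c['frame'][:,:,::-1]
cv2.imwrite('pics/mag29.png',cv2.resize(f[95:215,150:270],None,fx=4.8,fy=4.8,interpolation=cv2.INTER_CUBIC))
E
```

```text
t 29.25 tcp [0.4346 0.3403 0.2933] zyaw 19.0 xdir [ 0.001  0.    -1.   ] j [ 0.62 -0.    1.79 -0.    1.35  0.29] F [-0.2  1.3  0. ] op 0.0517
```

View pics/scene29.png

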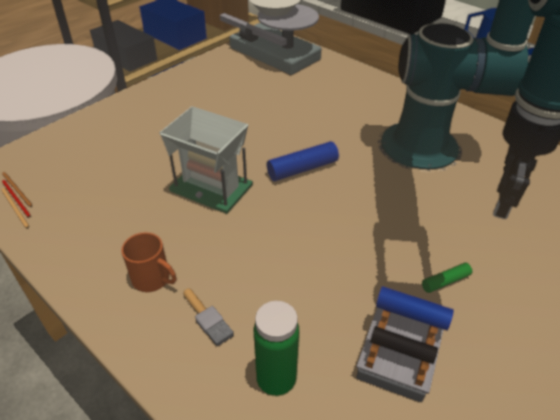

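View pics/side29.png

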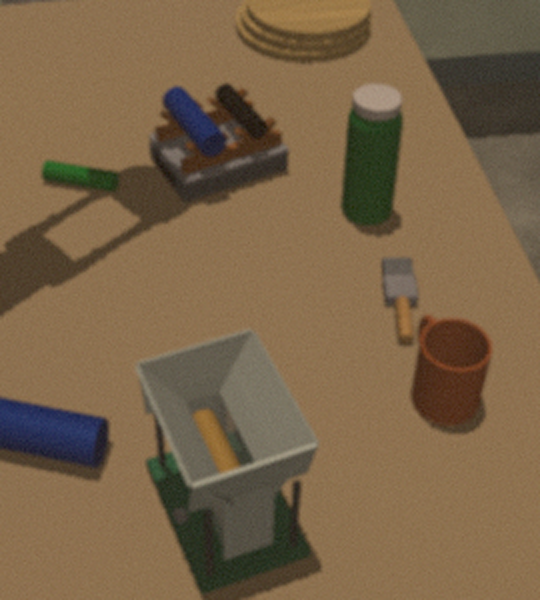

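View pics/mag29.png

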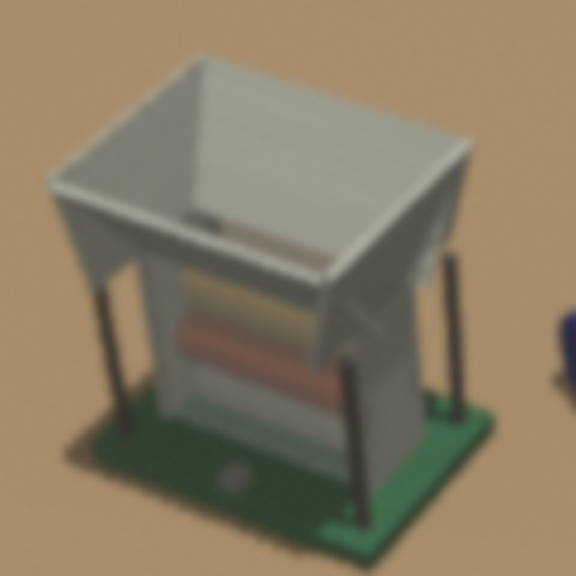

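View pics/w29.png

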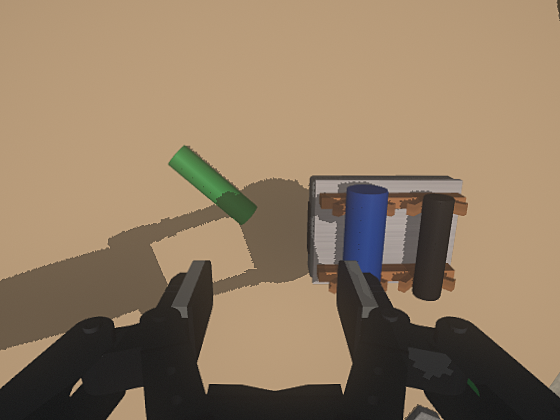

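The scene view shows white, red and buff lying level, one above the other, in the clear well, white lowest (zoomed crop, rows about 410, 360 and 300). The blue bar is in the -x groove across both rails at (414,308). The black bar, jar, mug and brush are where they were, and the gripper is clear.

```bash
python3 - <<'E'
from h import *
print(ctrl.finish_job())
E
```

```text
the job is handed in; nothing more can be done
None
```

The job is done and handed in at about 29.5 s of the 72 s allowed. No verdict was reported.

- **Magazine:** I released the white, red and buff bars in that order inside the hopper's mouth. The last pictures show them lying flat in the well one above the other, white lowest. Each sits slightly to one side of the well rather than exactly centred.
- **Blue bar:** I used the smaller of the two blue bars. It touched the groove while still in the gripper, with about 10 N of contact force, before I let go. The pictures show it lying across both rails.
- **Left alone:** The black bar, jar, mug and brush look the same in the before and after pictures. I compared these by eye and did not re-measure them.
- **Disagreement:** The scene and side cameras differed by up to about 10 mm on positions at first. I used wrist-camera measurements instead, which matched the known sizes: mouth 121 mm, well 35 mm, and rail spacing 85.8 mm against 86.
- **Force:** The highest external force I read on the tool was about 11 N, well under the limits.

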